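Weigh a batch of boxed belts on the bolted bench scale

TASK

Weigh the belt cartons lying on the grey mat: first free the scale by lifting its bolt handle out of the red notch, sliding it over and dropping it fully into the green notch, and then, with the pan still empty, turn the dial until its red zero mark lines up with the yellow pointer. Then stand all the cartons that are there (two or three) on the scale pan at once, flat, label up and not stacked, let go of them for two seconds while the scale settles, and after that move them all into the blue tray, again flat, label up and not stacked. Finally bolt the empty scale again with the handle fully down in the red notch, leaving the dial at zero and not disturbing the tape roll, the green cup and the stapler.

Things in the scene. Friction and masses are not known exactly. Their poses are not given: they have to be found in the camera images.
- scale: grey bench scale fixed to the bench, z up, origin on the bench. Chassis spans x -92..165, y -135..135 mm of this frame, 50 mm high; bolt and dial on its front deck (-x, nearer the robot), steel pan behind. The bolt's rod lies along the scale's y, 75 mm above the bench at x = -50 mm; the handle's ball overhangs the chassis's front edge.
- red_notch (a point): middle of the red-marked (locked) notch for the bolt handle, in an upright steel keeper plate across the deck (scale's x -83..-77 mm, top 93 mm above the bench). In the scale's frame at x = -80, y = -75, z = 75 mm.
- green_notch (a point): middle of the green-marked (free) notch in the same plate, 50 mm from the red one to the scale's +y (x = -80, y = -25, z = 75 mm).
- bolt_slide (a joint): slide of the bolt in m along the scale's +y: 0 = handle at the red notch (locked), 0.050 = at the green notch (free); these are its end stops. About 1.5 N of friction. It slides only with the handle lifted over the keeper; a handle lying in a notch has about 2 mm of play.
- bolt_lift (a joint): swing of the bolt handle in rad about the rod: 0 = fully down in a notch, level, pointing to the scale's -x (to the robot); grows as the ball is lifted up and over, stop at 1.3. Past about 0.75 it clears the keeper, 1.0 is comfortable; let go, it falls by its own weight. Fully down means less than 0.15.
- bolt_knob (a point): centre of the black ball, 22 mm diameter, at the end of the bolt handle (stem 8 mm thick), 60 mm from the rod's axis. In the scale's frame: x = -50 - 60 cos(lift), y = -75 + slide, z = 75 + 60 sin(lift) mm. Both its sides along the scale's y are open: it can be pinched there from straight above, and swings in the grip.
- bezel (a joint): turn of the dial card in rad: 0 = red zero mark in line with the yellow pointer of the empty scale, positive = clockwise seen from above. Starts between 0.6 and 2.4; stops at -0.6 and 3.0. About 0.03 N m of friction; it stays where it is left. The pointer (to the scale's +y when empty) moves with the load, not with the card.
- bezel_grip (a point): on the dial's vertical axis (x = -50, y = 75 mm of the scale's frame), 85 mm above the bench, inside a black bar grip 36 mm long, 14 mm thick, top 94 mm above the bench, on the white dial card (72 mm diameter, top 60 mm above the bench). Turns with the card: x runs along the bar (along the scale's x with bezel at 0), y to the red mark, z up.
- pan_centre (a point): centre of the upper face of the steel pan, axes as the scale's: x = 80, y = 0 of its frame, 75 mm above the bench when empty. The flat inside is 152 (x) x 260 (y) mm, rim 6 mm high, 4 mm thick. Bolt free, it sinks up to 14 mm under load (1 mm for each 0.7 N after the first 0.7 N) and the bolt no longer meets its eye: lock it only when empty.
- mat: light grey plastic mat fixed to the bench, 320 (its x) x 150 x 3 mm, on which the cartons lie at the start. Origin: centre of its underside.
- tray_in (a point): centre of the inner floor of the fixed blue dispatch tray, axes as the tray's, z up, floor 5 mm above the bench. The inside measures 270 (x) x 140 (y) mm; walls 5 mm thick, their top 14 mm above the bench. Mat and tray stand on either side of the scale, which is which varies.
- carton_a: closed rigid cardboard carton, brown with an orange tape band, 100 (its x) x 34 (its y) x 36 mm high, about 0.2 kg, small white paper label on top. Origin: centre of its underside, z up. It may be absent in a run (then its entry is None).
- carton_b: closed rigid cardboard carton, black with a grey tape band, 100 (its x) x 34 (its y) x 36 mm high, about 0.2 kg, small white paper label on top. Origin: centre of its underside, z up. It may be absent in a run (then its entry is None).
- carton_c: closed rigid cardboard carton, white with a green tape band, 100 (its x) x 34 (its y) x 36 mm high, about 0.2 kg, small white paper label on top. Origin: centre of its underside, z up. It may be absent in a run (then its entry is None).
- tape_roll: bystander: amber roll of packing tape lying flat, 100 mm diameter, 48 mm high. Origin: centre of its underside.
- pen_cup: bystander: green cup, 72 mm diameter, 90 mm high. Origin: centre of its underside.
- stapler: bystander: black and red desk stapler, 50 (x) x 150 (y) x 38 mm. Origin: centre of its underside.

How it is judged:
By the outcome, as a careful person would: the job done as asked, in the order asked, and still so for the second after the job is handed in, with the robot touching nothing.
Of carton_a, carton_b, carton_c only 2 to 3 are there at a start; the rules pass over those that are not, and their reading is None.
At some moment in a run one of carton_a, carton_b, carton_c may be knocked a few centimetres aside while the robot is not near it.
Once in a run the grip may slacken for a moment while it holds something.
It also fails if it takes over 210 s, if anything falls off the work surface, if the arm or the gripper's body presses on something with over 40 N, if the wrist force passes 120 N, or if a joint passes its speed limit or range.

ROBOT

A 6-joint arm with a two-finger parallel gripper is mounted at the origin on the work surface. World frame = base frame: x ahead of the robot, y to its left, z up, the work surface at z = 0. Lengths are in m, angles in degrees, forces in N, time in s.
With the tool pointing down it reaches from about 0.4 to 0.825 m from the base axis. Payload 7 kg.
Tool frame: the origin (TCP) lies at the very end of the fingers, on their centre line; the grasp point (between the pads) lies 19 mm behind it (r.hold_point_z is the distance from the TCP to the grasp point, in m); x points along the fingers, y is the direction in which the jaws open and shut, and the axes are right-handed (so a half turn about x gives the same grasp; the last joint's range is limited). The gripper opens to 88 mm and grips with 3 to 60 N. Pads are 19 mm wide; open, the fingers measure 130 mm over their backs; the gripper's body (78 mm by 193 mm) begins 47 mm behind the grasp point.
Start: joints at [79.59, 20.546, 0.682, 0, -70.136, -16.507], TCP at [0.306, 0.602, 0.202] pointing down, gripper open.
Joint ranges: [-176.03, 176.03], [-82.01, 121.73], [-58.28, 71.71], [-173.87, 95.51], [-174.79, -0.11], [-173.66, 173.66]. Speed limits (degrees/s): [136.94, 136.94, 172.46, 180, 180, 180].

INTERFACE

Orientations are given as [roll, pitch, yaw] about the fixed x, y, z axes, in that order (R = Rz(yaw) Ry(pitch) Rx(roll)).
In Python, from plant import r gives the robot as it stands. The module is installed in compiled form; this text tells all that it offers.
- The arm moves only by the shell command python3 -m creep 'ROWS' [FORCE]. ROWS is JSON, a list of rows, each a list of 7 numbers: the turn, a rotation vector about the tool's x, y, z in rad, then the shift along the tool's x, y, z in cm, then the opening in per cent of the stroke, from 0 (shut) to 100 (fully open). In form: [[rx, ry, rz, x, y, z, fingers], ...]. A call has 1 to 8 rows; each row shifts and turns the commanded pose from where the row before left it, along the tool's axes as they then stand; what a row does not reach is not made up. A row lasts 1/10 s, in which the tool goes at most 50 mm and 8.59 degrees, less where a joint would pass 70% of its speed; a pose out of reach is approached as far as the arm can. A call is refused whole if a number of a shift passes 5 or a number of a turn 0.15, either way. A call with a gripper value outside its range is refused whole. The fingers move at their own pace and stop on an object; FORCE is the grip in N (left out, the last holds). Time passes only in rows, so rows that do not move let the fingers close. It gives the time, the measured TCP pose, the force and the opening at its end, in the units of the state.
- r.get_state(): the state, without advancing time (a new reading comes with each control period).
- r.capture(name): name is "scene" or "top"; returns (picture, depth): 420x560x3 uint8, blue, green, red; 420x560 float32, m along the optical axis (not along the pixel's ray), 0 where there is no reading.
- r.camera_info(name): a dict with "fovy" (degrees; the focal length in pixels is half the picture's height over the tangent of half this angle, whatever the lens; pixels are square), "cx", "cy" (the principal point, pixels), "camera_from_world" (4x4, takes a point from world to camera coordinates). Camera axes: x right, y down, z forward; pixel columns grow to the right and rows downward; lengths in m; the calibration is good to about 2 mm. A picture is of the moment at which its call begins. camera_info takes no time and is no camera call.
- r.close_job(): hands the job in, once; it reports no verdict.
Trained networks look in the newest picture that a camera, given by its name, has taken for a name from the list of things; names that differ only in an ending like _2 or _b are one class to them, and where a whole thing is asked for, a point or a joint stands for the part that bears it (a point fixed in the world has none). Each returns a list of dicts, best first, with "score" (0 to 1); they miss things now and then, are a little off and sometimes report something else, mostly with a low value. They report only what shows in the picture. A call takes as long as a camera call.
- r.look_for(query, camera): "rect" ([left, top, right, bottom] in pixels, round what is visible of it).
- r.masks_of(query, camera): "pixels" (420x560 bool, what is visible of it) and "rect" ([left, top, right, bottom] in pixels, round what is visible of it).
The state is a dict: "time_s": time; "joints": joint angles; "qd": joint speeds; "joint_torque": joint torques, N m; "tcp_pos": TCP position; "eef_rot": TCP orientation; "contact_force": force on the tool from outside, world axes, zero at the start; "moment": the same for the moment, N m; "gripper_width": finger opening in m.
Only numpy, scipy, OpenCV 4.12 (cv2) and the standard library are available. Lean on these libraries where they do the work, as an engineer would, in place of code of your own. Each camera call takes 0.05 s, during which the arm holds its last target. There are 200 camera calls.

## Working session

There is one attempt and no reset: what is moved stays moved. The work goes in short steps, Python scripts to look and compute and a shell command to move; the robot and the scene stay as the last step left them, time stands still between calls to the robot, and variables do not carry over. Pictures are saved under pics/ and viewed, about 12 in all and at most 16, crops included, and the job is handed in when it is done.

```bash
mkdir -p pics; cat > h.py <<'E'
import numpy as np, cv2
from plant import r
def cap(n):
    im,d=r.capture(n); return im,d
def pts(n,d):
    ci=r.camera_info(n); f=210/np.tan(np.radians(ci["fovy"])/2)
    v,u=np.mgrid[0:d.shape[0],0:d.shape[1]]
    P=np.stack([(u-ci["cx"])/f*d,(v-ci["cy"])/f*d,d,np.ones_like(d)],-1)
    W=P@np.linalg.inv(ci["camera_from_world"]).T
    W=W[...,:3]; W[d<=0]=np.nan
    return W
def proj(n,p):
    ci=r.camera_info(n); f=210/np.tan(np.radians(ci["fovy"])/2)
    c=ci["camera_from_world"]@np.r_[p,1]; return c[0]/c[2]*f+ci["cx"],c[1]/c[2]*f+ci["cy"]
E
python3 - <<'E'
from h import *
for n in("scene","top"):
    im,d=cap(n); cv2.imwrite(f"pics/{n}0.png",im); ci=r.camera_info(n); print(n,ci)
    W=pts(n,d)
    for q in("scale","mat","tray_in","carton_a","carton_b","carton_c","tape_roll","pen_cup","stapler","bolt_knob","bezel_grip"):
        for m in r.masks_of(q,n)[:3]:
            w=W[m["pixels"]]; w=w[~np.isnan(w[:,0])]
            print(q,round(m["score"],2),np.round(m["rect"]),m["pixels"].sum(),np.round(np.median(w,0),3) if len(w) else None, np.round(np.percentile(w[:,2],95),3) if len(w) else None)
print(r.get_state())
E
```

```text
scene {'fovy': 56.273879825650525, 'cx': 279.14377041532384, 'cy': 204.16257152387783, 'camera_from_world': array([[ 0.8653452 ,  0.50114625, -0.00548835, -0.47164668],
       [ 0.41655637, -0.72528404, -0.54812759, -0.18008939],
       [-0.2786727 ,  0.47203337, -0.83637673,  1.59096771],
       [ 0.        ,  0.        ,  0.        ,  1.        ]])}
scale 0.65 [243. 182. 340. 272.] 5661 [ 0.626 -0.043  0.072] 0.081
mat 0.82 [173. 242. 276. 323.] 3240 [ 0.538 -0.315  0.002] 0.006
tray_in 0.68 [273. 134. 354. 184.] 2179 [0.529 0.303 0.004] 0.013
carton_a 0.86 [212. 264. 236. 290.] 387 [ 0.511 -0.306  0.037] 0.042
carton_a 0.78 [177. 248. 208. 274.] 417 [ 0.398 -0.314  0.037] 0.042
carton_b 0.86 [212. 264. 236. 290.] 387 [ 0.511 -0.306  0.037] 0.042
carton_b 0.78 [177. 248. 208. 274.] 417 [ 0.398 -0.314  0.037] 0.042
carton_c 0.86 [212. 264. 236. 290.] 387 [ 0.511 -0.306  0.037] 0.042
carton_c 0.78 [177. 248. 208. 274.] 417 [ 0.398 -0.314  0.037] 0.042
tape_roll 0.86 [148. 289. 187. 329.] 721 [ 0.421 -0.484  0.041] 0.05
tape_roll 0.29 [243. 211. 263. 220.] 33 [ 0.468 -0.094  0.08 ] 0.
[... 1730 characters left out ...]
5. 269. 236.] 473 [0.524 0.058 0.061] 0.094
{'time_s': 1.2, 'joints': array([ 7.95893956e+01,  2.05451841e+01,  6.81099483e-01,  2.42504512e-05,
       -7.01354395e+01, -1.65099256e+01]), 'qd': array([-0.0056293 , -0.04061762, -0.05239741, -0.01606081,  0.04490464,
        0.01108774]), 'joint_torque': array([ 2.69941724e-03, -5.82407498e+01,  2.93302310e+01,  7.00236395e+00,
        1.26140588e-02, -1.40850608e-05]), 'tcp_pos': array([0.30558332, 0.601837  , 0.20236807]), 'eef_rot': array([-76.2335301 ,  89.99952349,  76.84594815]), 'contact_force': array([-0.14038881, -0.55322839,  0.55605776]), 'moment': array([ 0.00293086,  0.04253039, -0.03036286]), 'gripper_width': 0.08775531728878845}
```

```bash
python3 - <<'E'
import cv2
a=cv2.imread("pics/top0.png");cv2.imwrite("pics/v1.png",cv2.resize(a[135:300,80:480],None,fx=2,fy=2,interpolation=cv2.INTER_CUBIC))
b=a[140:260,225:340];c=cv2.imread("pics/scene0.png")[165:285,230:345]
cv2.imwrite("pics/v2.png",cv2.resize(cv2.hconcat([b,c]),None,fx=3.4,fy=3.4,interpolation=cv2.INTER_CUBIC))
E
```

```text
(no output)
```

View pics/v1.png

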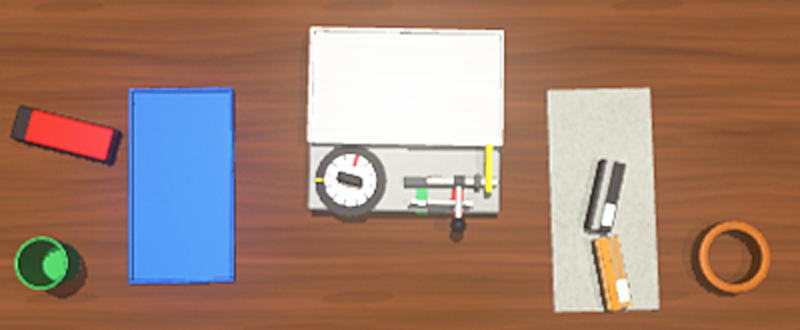

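View pics/v2.png

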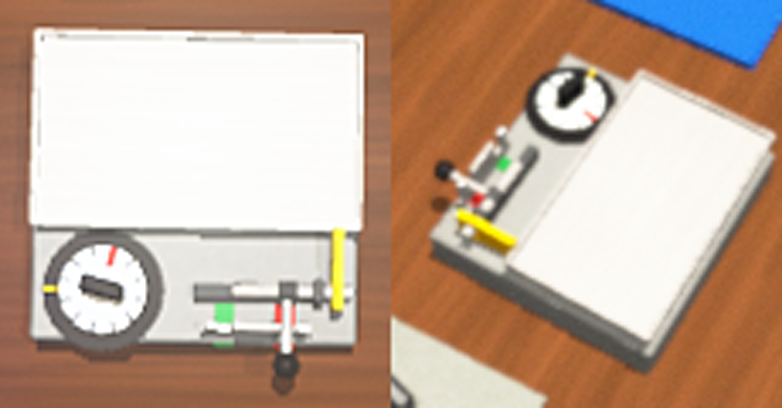

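```bash
cat >> h.py <<'E'
def rect(p):
    # minimum-area rectangle of world points in plan: centre, sizes, long-axis angle (deg, from x)
    (c,s,a)=cv2.minAreaRect((p[:,:2]*1000).astype(np.float32))
    if s[0]<s[1]: s=s[::-1]; a+=90
    return np.round(np.array(c),1),np.round(s,1),round((a+90)%180-90,1)
def box(W,x0,x1,y0,y1,z0,z1):
    with np.errstate(invalid="ignore"):
        return (W[...,0]>x0)&(W[...,0]<x1)&(W[...,1]>y0)&(W[...,1]<y1)&(W[...,2]>z0)&(W[...,2]<z1)
def cartons(n,W,z0,z1,reg):
    m=box(W,*reg,z0,z1).astype(np.uint8); k,l,st,_=cv2.connectedComponentsWithStats(m)
    return [(*rect(W[l==i]),st[i,4]) for i in range(1,k) if st[i,4]>60]
E
python3 - <<'E'
from h import *
for n in("top","scene"):
    im,d=cap(n);W=pts(n,d)
    print(n,"pan",rect(W[box(W,.5,.85,-.25,.25,.068,.09)&box(W,.575,.85,-.25,.25,0,1)]))
    m=box(W,.4,.85,-.25,.25,.04,.2); print("scale all",rect(W[m]))
    m=box(W,.4,.6,-.2,.0,.06,.1)&(im.max(-1)<60); print("knob dark",np.round(W[m].mean(0),3),m.sum(), np.round([W[m].min(0),W[m].max(0)],3))
    m=box(W,.4,.6,0,.2,.08,.1); print("bar",rect(W[m]),m.sum())
    hsv=cv2.cvtColor(im,cv2.COLOR_BGR2HSV); s=hsv[...,1]>120
    for nm,m in(("red",((hsv[...,0]<8)|(hsv[...,0]>172))&s&box(W,.4,.62,.02,.15,.055,.07)),("yel",(abs(hsv[...,0]-27)<7)&s&box(W,.4,.62,.02,.15,.045,.1))):
        print(nm,np.round(W[m].mean(0),4),m.sum())
    m=box(W,.4,.6,0,.15,.054,.066)&(im.min(-1)>150);print("card",rect(W[m]),cv2.minEnclosingCircle((W[m][:,:2]*1000).astype(np.float32)))
    print(cartons(n,W,.03,.06,(.3,.75,-.42,-.18)))
    m=box(W,.3,.75,-.42,-.2,.0,.008)&(hsv[...,1]<50);print("mat",rect(W[m]))
    m=box(W,.3,.75,.18,.42,.001,.02)&(abs(hsv[...,0]-107)<12)&(hsv[...,1]>120);print("tray",rect(W[m]))
E
```

```text
top pan (array([654.4, -20.1]), array([268.5, 161. ]), 88.7)
scale all (array([594.6, -19.3]), array([280.3, 270.2]), -1.6)<stdin>:6: RuntimeWarning: Mean of empty slice.
  ret = um.true_divide(
Traceback (most recent call last):
ValueError: zero-size array to reduction operation minimum which has no identity
```

```bash
python3 - <<'E'
from h import *
for n in("top","scene"):
    im,d=cap(n);W=pts(n,d)
    print(n,"pan",rect(W[box(W,.575,.85,-.25,.25,.068,.09)]))
    m=box(W,.44,.485,-.13,-.05,.055,.1); print("knob",np.round(W[m].mean(0),3),m.sum(), np.round([W[m].min(0),W[m].max(0)],3))
    m=box(W,.4,.58,0,.12,.085,.1); print("bar",rect(W[m]),m.sum())
    hsv=cv2.cvtColor(im,cv2.COLOR_BGR2HSV); s=hsv[...,1]>120
    for nm,m in(("red",((hsv[...,0]<8)|(hsv[...,0]>172))&s&box(W,.4,.575,.02,.12,.052,.07)),("yel",(abs(hsv[...,0]-27)<7)&s&box(W,.4,.62,.02,.15,.045,.1))):
        print(nm,np.round(W[m].mean(0) if m.any() else 0,4),m.sum())
    m=box(W,.4,.575,0,.12,.054,.066)&(im.min(-1)>150);print("card",cv2.minEnclosingCircle((W[m][:,:2]*1000).astype(np.float32)))
    for c in cartons(n,W,.03,.06,(.3,.75,-.42,-.18)):print(c)
    m=box(W,.3,.75,-.42,-.2,.0,.008)&(hsv[...,1]<50);print("mat",rect(W[m]))
    m=box(W,.3,.75,.18,.42,.001,.02)&(abs(hsv[...,0]-107)<12)&(hsv[...,1]>120);print("tray",rect(W[m]))
E
```

```text
top pan (array([654.8, -20.1]), array([268.2, 161.3]), 89.0)
knob [ 0.465 -0.09   0.082] 61 [[ 0.452 -0.099  0.074]
 [ 0.483 -0.08   0.092]]
bar (array([548. ,  62.5]), array([95.8, 62.6]), 86.5) 76
red [0.5532 0.051  0.058 ] 7
yel [0.5256 0.1027 0.0539] 6
card ((526.2025146484375, 56.72346878051758), 66.89830780029297)
(array([ 503.8, -302.5]), array([100.1,  35.2]), -14.1, np.int32(441))
(array([ 394.8, -309.4]), array([100.4,  35.5]), 10.1, np.int32(451))
mat (array([ 500.2, -302.5]), array([320.9, 150.9]), 0.9)
tray (array([522.8, 304.4]), array([280.7, 152.9]), 0.5)
scene pan (array([655.6, -19.7]), array([272. , 160.9]), 89.0)
knob [ 0.468 -0.093  0.08 ] 36 [[ 0.456 -0.101  0.069]
 [ 0.485 -0.083  0.087]]
bar (array([545.1,  76.9]), array([85.9, 21.5]), 52.5) 40
red 0 0
yel 0 0
card ((527.8812866210938, 51.93490982055664), 55.277099609375)
(array([ 397.9, -309.2]), array([101.5,  34.7]), 9.5, np.int32(304))
(array([ 505.9, -301.9]), array([101.7,  35.2]), -13.7, np.int32(316))
mat (array([ 501.6, -302.2]), array([319.3, 149.9]), 1.1)
tray (array([522.1, 302.9]), array([284.9, 155.4]), 1.1)
```

```bash
cat >> h.py <<'E'
from scipy.spatial.transform import Rotation as Ro
def Rt():
    return Ro.from_euler("xyz",r.get_state()["eef_rot"],degrees=True).as_matrix()
def go(x,y,z,a):
    "remaining move: first total turn (rad about tool xyz) to jaw angle a (mod 180), then shift cm in axes AFTER the turn"
    s=r.get_state(); R=Rt(); ya=np.degrees(np.arctan2(R[1,1],R[0,1])); e=(a-ya+90)%180-90; t=np.radians(ya+e)
    T=np.array([[0,0,-1.],[np.cos(t),np.sin(t),0]]).T; T=np.c_[T,np.cross(T[:,0],T[:,1])]
    v=Ro.from_matrix(R.T@T).as_rotvec(); D=np.array([x,y,z])-s["tcp_pos"]
    print("turn",np.round(v,3),"shift after",np.round(T.T@D*100,2),"before",np.round(R.T@D*100,2),"| tcp",np.round(s["tcp_pos"],4),"jaw",round(ya,1),"q",np.round(s["joints"],0),"F",np.round(s["contact_force"],1),"w",round(s["gripper_width"],4),"t",round(s["time_s"],1))
SY=-1.1; SO=np.array([.575,-.0185])
def sc(x,y):
    c,s=np.cos(np.radians(SY)),np.sin(np.radians(SY)); return SO+np.array([c*x-s*y,s*x+c*y])/1000
E
python3 - <<'E'
from h import *
print(sc(-110,-75),sc(-110,-25),sc(-50,75))
go(*sc(-110,-75),.2,90+SY)
E
python3 -m creep '[[0,0,0,0,0,-5,60],[-0.1,0,0,0,0,0,60]]'
python3 -c "
from h import *
go(*sc(-110,-75),.2,90+SY)"
```

```text
[ 0.46358046 -0.09137446] [ 0.46454034 -0.04138367] [0.52644902 0.05744605]
turn [-0.451  0.    -0.   ] shift after [  0.24  69.   -17.13] before [  0.24  54.66 -45.47] | tcp [0.3056 0.6018 0.2024] jaw -116.9 q [ 80.  21.   1.  -0. -70. -17.] F [-0.1 -0.1  0.4] w 0.0875 t 1.4
time_s: 1.55
tcp_pos: [0.3531, 0.5773, 0.2024]
eef_rot: [143.6, 89.9, -57.7]
contact_force: [0.1, 0.4, -0.6]
gripper_width: 0.0768
turn [-0.352 -0.001 -0.001] shift after [  0.24  66.65 -12.33] before [  0.29  58.31 -34.55] | tcp [0.3531 0.5773 0.2024] jaw -111.3 q [ 75.  21.   1.   0. -70.  -6.] F [ 0.1  0.4 -0.6] w 0.0768 t 1.6
```

```bash
python3 -m creep '[[-0.12,0,0,0,0,0,60],[-0.12,0,0,0,0,0,60],[-0.11,0,0,0,0,0,60],[0,0,0,0,4,-3,60],[0,0,0,0,4,-3,60],[0,0,0,0,4,-3,60],[0,0,0,0,4.5,-1.5,60],[0,0,0,0,4.8,-1,60]]' >/dev/null
python3 -m creep '[[0,0,0,0,5,0,60],[0,0,0,0,5,0,60],[0,0,0,0,5,0,60],[0,0,0,0,5,0,60],[0,0,0,0,5,0,60],[0,0,0,0,5,0,60],[0,0,0,0,5,0,60]]'
python3 -c "
from h import *
go(*sc(-110,-75),.2,90+SY)"
```

```text
time_s: 3.05
tcp_pos: [0.4536, 0.0123, 0.2029]
eef_rot: [-157.4, 89.9, 21.5]
contact_force: [1.2, 0.5, -0.2]
gripper_width: 0.0531
turn [ 0.    -0.001  0.001] shift after [ 0.29 10.34 -1.2 ] before [ 0.29 10.34 -1.19] | tcp [0.4536 0.0123 0.2029] jaw -91.1 q [ 27.  -1. -26.   0. -65.  62.] F [ 1.2  0.5 -0.2] w 0.0531 t 3.0
```

```bash
python3 -m creep '[[0,0,0,0,5,-0.6,60],[0,0,0,0,5.0,-0.6,60],[0,0,0,4,0.3,0,60],[0,0,0,4,0,0,60],[0,0,0,0,0,0,60],[0,0,0,0,0,0,60]]'
python3 - <<'E'
from h import *
go(*sc(-110,-75),.061,90+SY)
a,_=cap("scene");b,_=cap("top")
cv2.imwrite("pics/v3.png",cv2.resize(cv2.hconcat([a[130:280,200:350],b[140:290,230:380]]),None,fx=2.6,fy=2.6,interpolation=cv2.INTER_CUBIC))
E
```

```text
time_s: 3.65
tcp_pos: [0.4641, -0.0887, 0.1231]
eef_rot: [46.1, 89.9, -135.0]
contact_force: [0.9, 0.7, 1.3]
gripper_width: 0.0527
turn [-0.     0.001 -0.001] shift after [6.21 0.27 0.04] before [6.21 0.27 0.04] | tcp [ 0.4641 -0.0887  0.1231] jaw -91.1 q [ 13.   5. -31.   0. -54.  76.] F [0.9 0.7 1.3] w 0.0527 t 3.6
```

View pics/v3.png

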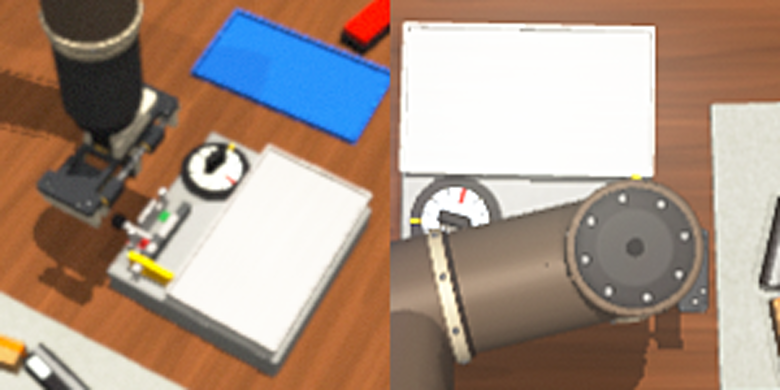

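```bash
python3 -m creep '[[0,0,0,3,0.27,0,60],[0,0,0,2,0,0,60],[0,0,0,1.2,0,0,60],[0,0,0,0,0,0,20],[0,0,0,0,0,0,10],[0,0,0,0,0,0,10],[0,0,0,0,0,0,10],[0,0,0,0,0,0,10]]' 12
python3 -c "
from h import *
go(*sc(-110,-75),.061,90+SY)"
```

```text
time_s: 4.55
tcp_pos: [0.4643, -0.091, 0.0611]
eef_rot: [-168.7, 89.9, 10.1]
contact_force: [0.2, -0.0, -0.0]
gripper_width: 0.018
turn [-0.    -0.001  0.   ] shift after [0.01 0.04 0.07] before [0.01 0.04 0.07] | tcp [ 0.4643 -0.091   0.0611] jaw -91.1 q [ 13.  10. -35.   0. -45.  76.] F [ 0.2 -0.  -0. ] w 0.018 t 4.5
```

```bash
python3 -m creep '[[0,0,0,0,0,0,10],[0,0,0,0,0,0,10],[0,0,0,0,0,0,10],[0,0,0,0,0,0,10]]' 12
```

```text
time_s: 4.95
tcp_pos: [0.464, -0.0911, 0.0605]
eef_rot: [-160.8, 90.0, 18.0]
contact_force: [0.2, 1.1, 0.5]
gripper_width: 0.0086
```

```bash
python3 - <<'E'
from h import *
a,d=cap("scene");b,_=cap("top")
cv2.imwrite("pics/v4.png",cv2.hconcat([cv2.resize(a[180:260,210:310],None,fx=5,fy=5,interpolation=cv2.INTER_CUBIC),cv2.resize(b[180:260,230:310],(300,400))]))
for m in r.masks_of("bolt_knob","scene"): print(m["score"],m["rect"],np.nanmedian(pts("scene",d)[m["pixels"]],0))
print(proj("scene",[.464,-.091,.075]),proj("scene",r.get_state()["tcp_pos"]))
E
```

```text
0.61 [261.0, 224.4, 263.4, 226.5] [ 0.52641948 -0.09205756  0.08146819]
0.44 [331.9, 124.0, 361.0, 151.8] [0.59960866 0.45289824 0.03357198]
(np.float64(245.50946526044316), np.float64(215.19153087080784)) (np.float64(245.81106293226514), np.float64(217.4044720060125))
```

View pics/v4.png

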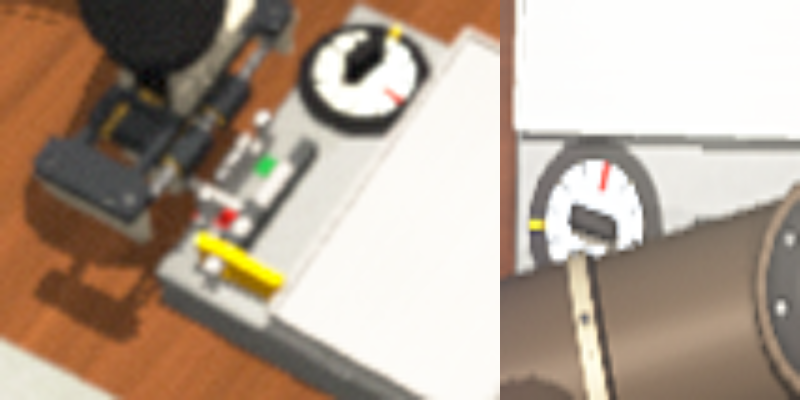

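```bash
python3 -m creep '[[0,0,0,0,0,0,60],[0,0,0,0,0,0,60],[0,0,0,0,0,0,60],[0,0,0,0,0,0,60],[0,0,0,-4,0,0,60],[0,0,0,-4,0,0,60],[0,0,0,-4,0,4,60],[0,0,0,0,0,4,60]]'
python3 - <<'E'
from h import *
a,d=cap("scene");W=pts("scene",d);b,e=cap("top")
cv2.imwrite("pics/v5.png",cv2.hconcat([cv2.resize(a[180:260,210:310],None,fx=5,fy=5,interpolation=cv2.INTER_CUBIC),cv2.resize(b[180:260,250:310],(300,400))]))
m=box(W,.44,.485,-.13,-.05,.055,.115); print("knob",np.round(W[m].mean(0),3),m.sum(), np.round([W[m].min(0),W[m].max(0)],3))
E
```

```text
time_s: 5.9
tcp_pos: [0.3911, -0.0895, 0.1797]
eef_rot: [-177.2, 89.6, 1.7]
contact_force: [-1.0, 0.7, -0.7]
gripper_width: 0.0523
knob [ 0.468 -0.093  0.08 ] 36 [[ 0.456 -0.102  0.072]
 [ 0.484 -0.08   0.089]]
```

View pics/v5.png

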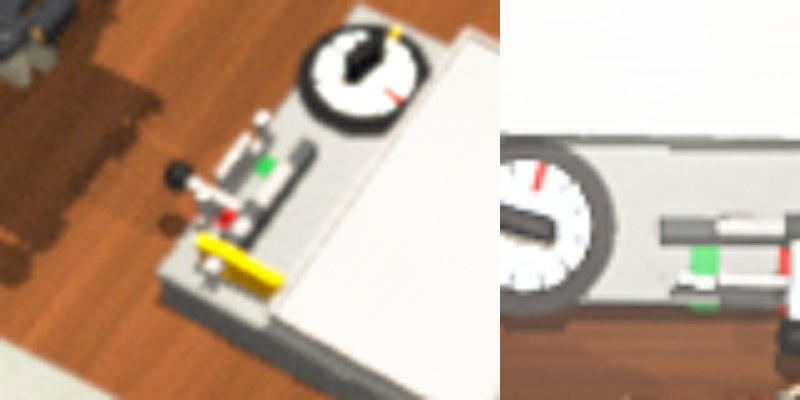

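```bash
python3 -m creep '[[0,0,0,0,0,-4,60],[0,0,0,0,0,-3.3,60],[0,0,0,4.5,0,0,60],[0,0,0,4.5,0,0,60],[0,0,0,3.2,0,0,60],[0,0,0,0,0,0,60],[0,0,0,0,0,0,60]]'
python3 -c "
from h import *
go(*sc(-110,-75),.056,90+SY)"
```

```text
time_s: 6.7
tcp_pos: [0.4616, -0.0913, 0.054]
eef_rot: [33.1, 89.9, -148.0]
contact_force: [0.0, -0.6, -0.1]
gripper_width: 0.0525
turn [-0.     0.001 -0.001] shift after [-0.2   0.   -0.19] before [-0.2   0.   -0.19] | tcp [ 0.4616 -0.0913  0.054 ] jaw -91.1 q [ 13.  10. -36.   0. -44.  76.] F [ 0.  -0.6 -0.1] w 0.0525 t 6.7
```

```bash
python3 -m creep '[[0,0,0,-0.2,0,-0.2,40],[0,0,0,0,0,0,20],[0,0,0,0,0,0,20],[0,0,0,0,0,0,20],[0,0,0,0,0,0,20]]' 15
python3 -m creep '[[0,0,0,0,0,0,0],[0,0,0,0,0,0,0],[0,0,0,0,0,0,0]]' 15
python3 - <<'E'
from h import *
a,d=cap("scene");W=pts("scene",d)
cv2.imwrite("pics/v6.png",cv2.resize(a[190:240,220:290],None,fx=10,fy=10,interpolation=cv2.INTER_CUBIC))
E
```

```text
time_s: 7.2
tcp_pos: [0.4637, -0.0911, 0.0562]
eef_rot: [-166.9, 89.9, 12.0]
contact_force: [0.6, 0.1, -0.3]
gripper_width: 0.0201
time_s: 7.5
tcp_pos: [0.4636, -0.091, 0.0557]
eef_rot: [-137.8, 90.0, 41.1]
contact_force: [-0.5, 2.7, 0.6]
gripper_width: 0.0162
```

View pics/v6.png

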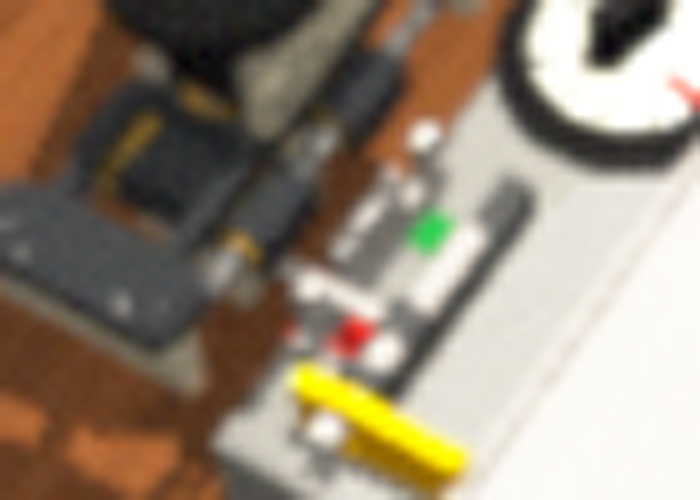

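```bash
python3 -m creep '[[0,0,0,0,0,0,0],[0,0,0,0,0,0,0],[0,0,0,0,0,0,0],[0,0,0,0,0,0,0]]' 15;python3 -m creep '[[0,0,0,0,0,0,0],[0,0,0,0,0,0,0],[0,0,0,0,0,0,0],[0,0,0,0,0,0,0]]' 15
```

```text
time_s: 7.95
tcp_pos: [0.4636, -0.0911, 0.0558]
eef_rot: [-155.9, 90.0, 23.0]
contact_force: [-0.2, 3.7, 1.2]
gripper_width: 0.0165
time_s: 8.35
tcp_pos: [0.4636, -0.0911, 0.0557]
eef_rot: [-146.6, 90.0, 32.3]
contact_force: [0.9, 2.3, 1.4]
gripper_width: 0.0163
```

```bash
python3 -m creep '[[0,0,0,0,0,0,45],[0,0,0,0,0,0,45],[0,0,0,0,0,0,45],[0,0,0,0.8,0,0,45],[0,0,0,0,0,0,0],[0,0,0,0,0,0,0],[0,0,0,0,0,0,0],[0,0,0,0,0,0,0]]' 15;python3 -m creep '[[0,0,0,0,0,0,0],[0,0,0,0,0,0,0],[0,0,0,0,0,0,0],[0,0,0,0,0,0,0]]' 15
```

```text
time_s: 9.15
tcp_pos: [0.4634, -0.0909, 0.0477]
eef_rot: [-64.3, 90.0, 114.6]
contact_force: [-1.0, 2.1, -0.8]
gripper_width: 0.0204
time_s: 9.55
tcp_pos: [0.4634, -0.0911, 0.0477]
eef_rot: [-41.3, 90.0, 137.5]
contact_force: [-0.4, 4.8, -0.2]
gripper_width: 0.0207
```

```bash
python3 -m creep '[[0,0,0,-0.75,0,-0.04,0],[0,0,0,-0.75,0,-0.15,0],[0,0,0,-0.7,0,-0.25,0],[0,0,0,-0.7,0,-0.3,0],[0,0,0,-0.6,0,-0.4,0],[0,0,0,-0.6,0,-0.45,0]]' 20
python3 -m creep '[[0,0,0,-0.5,0,-0.5,0],[0,0,0,-0.46,0,-0.6,0],[0,0,0,-0.3,0,-0.5,0],[0,0,0,0,0,0,0],[0,0,0,0,0,0,0]]' 20
python3 - <<'E'
from h import *
go(*sc(-77,-25),.1,90+SY)
a,d=cap("scene");W=pts("scene",d)
cv2.imwrite("pics/v7.png",cv2.resize(a[185:235,220:290],None,fx=10,fy=10,interpolation=cv2.INTER_CUBIC))
E
```

```text
time_s: 10.15
tcp_pos: [0.4797, -0.0914, 0.0893]
eef_rot: [-133.4, 90.0, 45.5]
contact_force: [0.6, 2.8, -3.7]
gripper_width: 0.0203
time_s: 10.65
tcp_pos: [0.4953, -0.0919, 0.1014]
eef_rot: [12.9, 90.0, -168.2]
contact_force: [-3.6, 4.0, 3.5]
gripper_width: 0.0206
turn [-0.001  0.001 -0.   ] shift after [ 0.14 -4.99 -0.13] before [ 0.14 -4.99 -0.13] | tcp [ 0.4953 -0.0919  0.1014] jaw -91.1 q [ 12.  10. -29.  -0. -52.  77.] F [-3.6  4.   3.5] w 0.0206 t 10.7
```

View pics/v7.png

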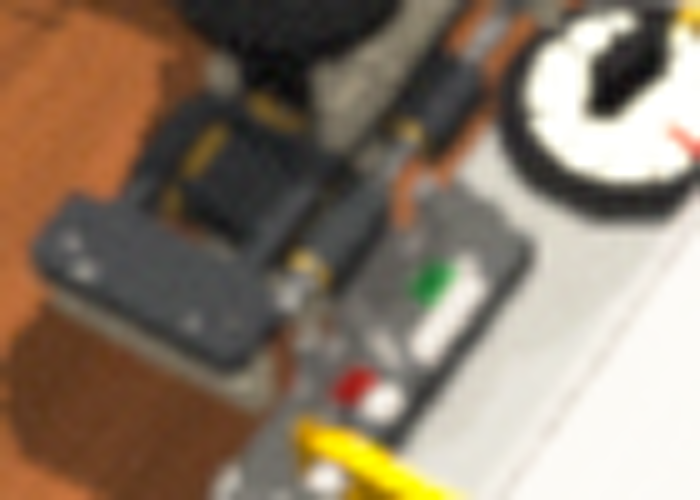

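```bash
python3 -m creep '[[0,0,0,0,-1,0,0],[0,0,0,0,-1,0,0],[0,0,0,0,-1,0,0],[0,0,0,0,-1,0,0],[0,0,0,0,-0.9,0,0],[0,0,0,0,0,0,0],[0,0,0,0,0,0,0]]' 20
python3 - <<'E'
from h import *
go(*sc(-77,-25),.1,90+SY)
E
```

```text
time_s: 11.4
tcp_pos: [0.4964, -0.042, 0.1015]
eef_rot: [-114.1, 90.0, 64.8]
contact_force: [-4.6, 0.7, 5.8]
gripper_width: 0.0203
turn [ 0.    -0.     0.001] shift after [ 0.15  0.   -0.11] before [ 0.15  0.   -0.11] | tcp [ 0.4964 -0.042   0.1015] jaw -91.1 q [ 18.   9. -29.  -0. -51.  71.] F [-4.6  0.7  5.8] w 0.0203 t 11.4
```

Slid freely. Lower along the arc.

```bash
python3 -m creep '[[0,0,0,0.3,0,0.5,0],[0,0,0,0.46,0,0.6,0],[0,0,0,0.5,0,0.5,0],[0,0,0,0.6,0,0.45,0],[0,0,0,0.6,0,0.4,0],[0,0,0,0.7,0,0.3,0],[0,0,0,0.7,0,0.25,0]]' 20
python3 -m creep '[[0,0,0,0.75,0,0.15,0],[0,0,0,0.85,0,0.04,0],[0,0,0,0,0,0,0],[0,0,0,0,0,0,0]]' 20
python3 - <<'E'
from h import *
go(*sc(-110,-25),.047,90+SY)
E
python3 -m creep '[[0,0,0,0,0,0,50],[0,0,0,0,0,0,50],[0,0,0,0,0,0,50],[0,0,0,0,0,0,50],[0,0,0,-4,0,0,50],[0,0,0,-4,0,0,50],[0,0,0,-4,0,4,50],[0,0,0,0,0,4,50]]'
python3 - <<'E'
from h import *
a,d=cap("scene");W=pts("scene",d)
cv2.imwrite("pics/v8.png",cv2.resize(a[180:240,220:300],None,fx=8,fy=8,interpolation=cv2.INTER_CUBIC))
m=box(W,.44,.485,-.13,0,.055,.13); print("knob",np.round(W[m].mean(0),3),m.sum(), np.round([W[m].min(0),W[m].max(0)],3))
go(*sc(-50,75),.15,76.4)
E
```

```text
time_s: 12.1
tcp_pos: [0.4668, -0.042, 0.0622]
eef_rot: [-167.0, 89.9, 11.8]
contact_force: [2.5, 1.1, 0.0]
gripper_width: 0.0196
time_s: 12.5
tcp_pos: [0.4664, -0.0421, 0.0472]
eef_rot: [178.8, 89.8, -2.3]
contact_force: [4.5, -1.0, 4.2]
gripper_width: 0.0204
turn [ 0.    -0.003 -0.   ] shift after [ 0.02 -0.07  0.19] before [ 0.02 -0.07  0.19] | tcp [ 0.4664 -0.0421  0.0472] jaw -91.1 q [ 19.  11. -37.   0. -43.  70.] F [ 4.5 -1.   4.2] w 0.0204 t 12.5
time_s: 13.3
tcp_pos: [0.3914, -0.0401, 0.1658]
eef_rot: [-168.3, 89.6, 10.6]
contact_force: [-0.4, 1.1, -0.8]
gripper_width: 0.0437
knob [ 0.468 -0.044  0.079] 35 [[ 0.456 -0.054  0.07 ]
 [ 0.482 -0.033  0.086]]
turn [ 0.215 -0.001  0.002] shift after [  1.31 -12.97 -11.59] before [  1.35 -10.2  -14.09] | tcp [ 0.3833 -0.0414  0.1631] jaw -91.3 q [ 24.  -6. -36.  -0. -60.  65.] F [-9.  -3.2 -4.6] w 0.0438 t 13.3
```

View pics/v8.png

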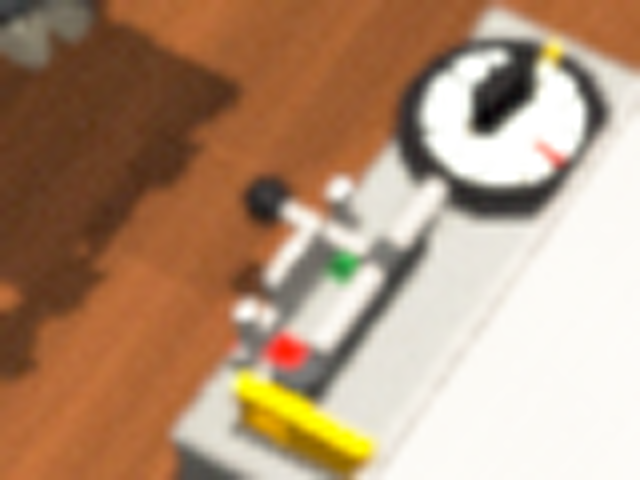

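```bash
python3 -m creep '[[0.15,0,0,0,0,0,35],[0.15,0,0,0,0,0,35],[0.15,0,0,0,0,0,35],[0.15,0,0,0,0,0,35],[0.15,0,0,0,0,0,35],[0.15,0,0,0,0,0,35],[0.15,0,0,0,0,0,35],[0.15,0,0,0,0,0,35]]' >/dev/null
python3 -m creep '[[0.15,0,0,0,0,0,35],[0.15,0,0,0,0,0,35],[0.15,0,0,0,0,0,35],[0.13,0,0,0,0,0,35],[0,0,0,0,0,0,35]]'
python3 - <<'E'
from h import *
go(*sc(-50,75),.15,76.4+90)
E
```

```text
time_s: 14.65
tcp_pos: [0.3886, -0.0408, 0.1617]
eef_rot: [110.1, 89.9, -173.1]
contact_force: [1.0, -0.3, -0.1]
gripper_width: 0.0305
turn [ 0.006 -0.    -0.001] shift after [  1.17 -11.09  12.79] before [  1.16 -11.17  12.72] | tcp [ 0.3886 -0.0408  0.1617] jaw 166.8 q [ 23.  -6. -36.  -0. -60. -37.] F [ 1.  -0.3 -0.1] w 0.0305 t 14.7
```

```bash
python3 -m creep '[[0.006,0,0,0,-3,3,35],[0,0,0,0,-3,3.4,35],[0,0,0,0,-3,3.4,35],[0,0,0,1,-2.1,3,35],[0,0,0,0,0,0,35],[0,0,0,0,0,0,35],[0,0,0,0,0,0,35]]'
python3 - <<'E'
from h import *
go(*sc(-50,75),.066,76.4+90)
a,d=cap("scene");cv2.imwrite("pics/v9.png",cv2.resize(a[160:220,250:330],None,fx=8,fy=8,interpolation=cv2.INTER_CUBIC))
E
```

```text
time_s: 15.35
tcp_pos: [0.526, 0.0578, 0.1518]
eef_rot: [122.9, 89.9, -160.4]
contact_force: [0.2, 0.3, 0.3]
gripper_width: 0.0309
turn [ 0.004 -0.001 -0.001] shift after [ 8.58 -0.05 -0.02] before [ 8.58 -0.06 -0.02] | tcp [0.526  0.0578 0.1518] jaw 166.6 q [ 28.   9. -22.  -0. -59. -41.] F [0.2 0.3 0.3] w 0.0309 t 15.3
```

View pics/v9.png

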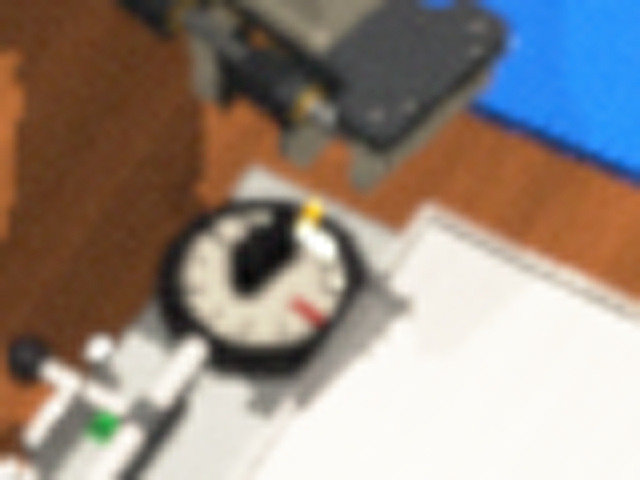

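```bash
python3 -m creep '[[0,0,0,4,0,0,35],[0,0,0,3,0,0,35],[0,0,0,1.5,0,0,35],[0,0,0,0,0,0,35],[0,0,0,0,0,0,0],[0,0,0,0,0,0,0],[0,0,0,0,0,0,0],[0,0,0,0,0,0,0]]' 20
python3 -c "
from h import *
go(*sc(-50,75),.066,76.4+90)"
```

```text
time_s: 16.2
tcp_pos: [0.5258, 0.0585, 0.0683]
eef_rot: [46.8, 89.9, 123.4]
contact_force: [-8.3, 2.8, 7.5]
gripper_width: 0.0126
turn [ 0.002  0.001 -0.001] shift after [ 0.23 -0.09 -0.09] before [ 0.23 -0.09 -0.09] | tcp [0.5258 0.0585 0.0683] jaw 166.5 q [ 28.  14. -28.  -0. -48. -41.] F [-8.3  2.8  7.5] w 0.0126 t 16.2
```

```bash
python3 -m creep '[[0,0,0,-0.2,0,0,0],[-0.1,0,0,0,0,0,0],[-0.1,0,0,0,0,0,0],[-0.1,0,0,0,0,0,0],[-0.1,0,0,0,0,0,0],[-0.1,0,0,0,0,0,0],[-0.1,0,0,0,0,0,0],[-0.1,0,0,0,0,0,0]]' 20
python3 -m creep '[[-0.1,0,0,0,0,0,0],[-0.1,0,0,0,0,0,0],[-0.1,0,0,0,0,0,0],[-0.1,0,0,0,0,0,0],[-0.1,0,0,0,0,0,0],[-0.1,0,0,0,0,0,0],[-0.1,0,0,0,0,0,0],[-0.1,0,0,0,0,0,0]]' 20
python3 -m creep '[[-0.1,0,0,0,0,0,0],[-0.1,0,0,0,0,0,0],[-0.08,0,0,0,0,0,0],[0,0,0,0,0,0,0],[0,0,0,0,0,0,0]]' 20
python3 -c "
from h import *
go(*sc(-50,75),.066,90+SY)"
```

```text
time_s: 17.0
tcp_pos: [0.5251, 0.0584, 0.0687]
eef_rot: [50.4, 89.9, 167.3]
contact_force: [-4.4, 4.3, -5.0]
gripper_width: 0.0126
time_s: 17.8
tcp_pos: [0.5247, 0.058, 0.0686]
eef_rot: [18.5, 89.8, -178.9]
contact_force: [-4.6, 2.5, -4.2]
gripper_width: 0.0127
time_s: 18.3
tcp_pos: [0.5247, 0.0578, 0.0687]
eef_rot: [7.9, 89.8, -173.7]
contact_force: [-5.9, 1.7, -3.7]
gripper_width: 0.0126
turn [-0.008  0.003 -0.   ] shift after [ 0.27  0.03 -0.18] before [ 0.26  0.03 -0.18] | tcp [0.5247 0.0578 0.0687] jaw -91.6 q [ 28.  14. -28.  -0. -48.  61.] F [-5.9  1.7 -3.7] w 0.0126 t 18.3
```

```bash
python3 -m creep '[[-0.008,0,0,0,0,0,0],[0,0,0,0,0,0,26],[0,0,0,0,0,0,26],[0,0,0,0,0,0,26],[0,0,0,-4,0,0,26],[0,0,0,-5,0,0,40],[0,0,0,-3,3,3,60],[0,0,0,0,4,3,90]]'
python3 - <<'E'
from h import *
go(*sc(-50,75),.2,90+SY)
a,d=cap("scene");b,e=cap("top")
cv2.imwrite("pics/v10.png",cv2.hconcat([cv2.resize(a[165:225,250:320],None,fx=5.7,fy=5.7,interpolation=cv2.INTER_CUBIC),cv2.resize(b[200:260,230:300],None,fx=5.7,fy=5.7,interpolation=cv2.INTER_CUBIC)]))
E
```

```text
time_s: 19.1
tcp_pos: [0.4697, -0.0088, 0.1927]
eef_rot: [-167.4, 89.5, 11.7]
contact_force: [0.8, -1.7, -0.0]
gripper_width: 0.0412
turn [ 0.004 -0.009  0.002] shift after [-0.73 -6.73 -5.55] before [-0.67 -6.71 -5.58] | tcp [ 0.4697 -0.0088  0.1927] jaw -90.9 q [ 23.   1. -25.   0. -63.  66.] F [ 0.8 -1.7 -0. ] w 0.0412 t 19.1
```

View pics/v10.png

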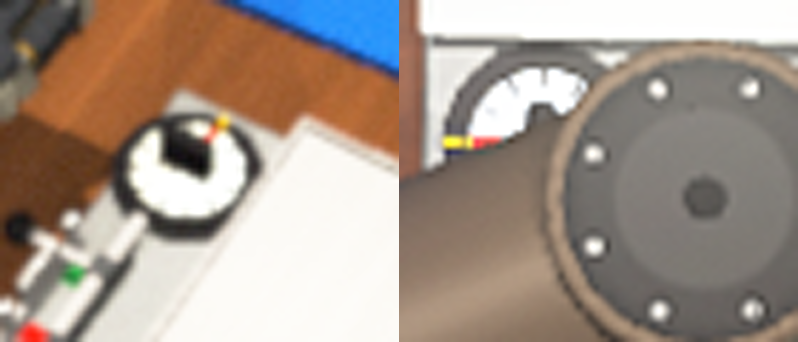

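```bash
python3 -m creep '[[0.05,0,0,0,5,0,90],[0.05,0,0,0,5,0,90],[0.05,0,0,0,5,0,90],[0.05,0,0,0,5,0,90],[0.03,0,0,0,5,0,90],[0,0,0,0,3,-2,90],[0,0,0,0,0,0,90],[0,0,0,0,0,0,90]]'
python3 - <<'E'
from h import *
for n in("top","scene"):
    im,d=cap(n);W=pts(n,d)
    for c in cartons(n,W,.03,.06,(.3,.75,-.42,-.18)):print(n,c)
    hsv=cv2.cvtColor(im,cv2.COLOR_BGR2HSV); s=hsv[...,1]>120; D=sc(-50,75)
    for nm,h in(("red",(hsv[...,0]<8)|(hsv[...,0]>172)),("yel",abs(hsv[...,0]-27)<7)):
        m=h&s&box(W,.48,.575,.06,.12,.045,.08)
        if m.any():
            p=W[m].mean(0)[:2]; print(n,nm,m.sum(),np.round(p,4),"angle from scale y",np.degrees(np.arctan2(*(p-D)[::-1]))-90-SY)
go(.505,-.302,.1,76)
E
```

```text
time_s: 20.0
tcp_pos: [0.4493, -0.2921, 0.1877]
eef_rot: [9.0, 90.0, 174.7]
contact_force: [0.7, 0.3, 0.5]
gripper_width: 0.0785
top (array([ 390.2, -309.7]), array([91.1, 35.4]), 11.1, np.int32(376))
top red 9 [0.5248 0.0861] angle from scale y 4.432999265864245
top yel 6 [0.5259 0.1016] angle from scale y 1.8693558324006347
scene (array([ 397.7, -309.9]), array([101.6,  35. ]), 9.0, np.int32(306))
scene (array([ 505.6, -301.9]), array([102.2,  34.7]), -13.6, np.int32(317))
scene red 1 [0.5259 0.0911] angle from scale y 1.9949141882762746
turn [-0.003 -0.     0.   ] shift after [ 8.8  -0.26 -5.67] before [ 8.8  -0.28 -5.67] | tcp [ 0.4493 -0.2908  0.188 ] jaw -104.2 q [-12.   8. -18.  -0. -64.  88.] F [-0.6  0.4  0.3] w 0.0785 t 20.1
```

```bash
cat > bez.py <<'E'
from h import *
def bez():
    im,_=cap("top"); ci=r.camera_info("top"); f=210/np.tan(np.radians(ci["fovy"])/2); M=np.linalg.inv(ci["camera_from_world"])
    D=np.r_[sc(-50,75),.06]; u0,v0=proj("top",D); I=im.astype(float); B,G,R=I[...,0],I[...,1],I[...,2]
    v,u=np.mgrid[0:420,0:560]
    ring=np.hypot(u-u0,v-v0)
    def cen(w):
        w=np.clip(w-25,0,None); cu,cv=(w*u).sum()/w.sum(),(w*v).sum()/w.sum()
        ray=M[:3,:3]@[(cu-ci["cx"])/f,(cv-ci["cy"])/f,1]; o=M[:3,3]; return (o+ray*(.06-o[2])/ray[2])[:2]
    near=(ring<20)&(v>v0-12)&(v<v0+12)
    red=cen((R-np.maximum(G,B))*near*(R-G>40)*(ring<15)); sat=np.minimum(R,G)-B
    yel=cen(sat*near*(ring>9)*(sat>40)*(abs(R-G)<80)*(u<u0))
    k=(I.max(-1)<90)&(ring<7.5); w=np.clip(130-I.mean(-1),0,None)*(ring<7)
    uu,vv=u-(w*u).sum()/w.sum(),v-(w*v).sum()/w.sum(); ang=.5*np.arctan2(2*(w*uu*vv).sum(),(w*(uu**2-vv**2)).sum())
    A=lambda p:np.degrees(np.arctan2(p[1]-D[1],p[0]-D[0]))-90-SY
    print("red",red.round(4),A(red).round(2),"yel",yel.round(4),A(yel).round(2),"bar img angle",np.degrees(ang).round(1),"bar angle from scale x",(90-np.degrees(ang)-SY+90)%180-90)
if __name__=="__main__":
    for i in range(2): bez()
E
python3 bez.py
```

```text
red [0.525  0.0859] 4.05 yel [0.5251 0.1003] 2.89 bar img angle 89.6 bar angle from scale x 1.5341290538803207
red [0.525  0.0859] 4.05 yel [0.5251 0.1003] 2.89 bar img angle 89.6 bar angle from scale x 1.5478227659581592
```

```bash
python3 -m creep '[[0,0,0,4,-0.3,-2,90],[0,0,0,4,0,-2,90],[0,0,0,3,0,-1.7,90],[0,0,0,0,0,0,90],[0,0,0,0,0,0,90]]'
python3 -c "
from h import *
go(.505,-.302,.007,76)"
```

```text
time_s: 20.7
tcp_pos: [0.5053, -0.3015, 0.0777]
eef_rot: [11.3, 89.9, 177.1]
contact_force: [1.5, -0.2, 0.0]
gripper_width: 0.0788
turn [-0.002  0.002 -0.   ] shift after [7.07 0.05 0.02] before [7.07 0.05 0.01] | tcp [ 0.5053 -0.3015  0.0777] jaw -104.1 q [-12.  19. -20.   0. -52.  88.] F [ 1.5 -0.2  0. ] w 0.0788 t 20.7
```

```bash
python3 -m creep '[[0,0,0,3,0.05,0,90],[0,0,0,2.5,0,0,90],[0,0,0,1.5,0,0,90],[0,0,0,0,0,0,90],[0,0,0,0,0,0,20],[0,0,0,0,0,0,20],[0,0,0,0,0,0,20],[0,0,0,0,0,0,20]]' 25
python3 -m creep '[[0,0,0,0,0,0,20],[0,0,0,0,0,0,20],[0,0,0,0,0,0,20]]' 25
python3 -m creep '[[0,0,0,-3,0,0,20],[0,0,0,-4,0,0,20],[0,0,0,-5,0,0,20],[0,0,0,-3,0,0,20],[0,0,0,0,0,0,20],[0,0,0,0,0,0,20]]' 25
python3 -c "
from h import *
print(sc(80,-60),sc(80,60));go(*sc(80,-60),.16,90+SY)"
```

```text
time_s: 21.5
tcp_pos: [0.5058, -0.303, 0.009]
eef_rot: [-179.9, 89.9, -14.1]
contact_force: [0.5, -0.7, 0.7]
gripper_width: 0.0522
time_s: 21.8
tcp_pos: [0.5052, -0.3029, 0.008]
eef_rot: [89.5, 90.0, -104.7]
contact_force: [0.5, -0.5, 1.7]
gripper_width: 0.0334
time_s: 22.4
tcp_pos: [0.505, -0.3025, 0.1579]
eef_rot: [-129.6, 89.9, 36.1]
contact_force: [-0.6, 1.4, -3.1]
gripper_width: 0.0334
[ 0.65383341 -0.08002474] [0.6561371  0.03995315]
turn [-0.229 -0.001  0.001] shift after [ -0.21 -22.53 -14.45] before [ -0.18 -25.22  -8.96] | tcp [ 0.505  -0.3025  0.1579] jaw -104.2 q [-12.  14. -14.  -0. -61.  88.] F [-0.6  1.4 -3.1] w 0.0334 t 22.4
```

```bash
python3 -m creep '[[-0.08,0,0,0,-4,-1.5,20],[-0.08,0,0,0,-4.4,-2,20],[-0.07,0,0,0,-4.4,-2,20],[0,0,0,0,-4.4,-2,20],[0,0,0,0,-4.4,-2,20],[0,0,0,0,-4.4,-2,20],[0,0,0,0,-4.4,-2,20],[0,0,0,0,-4,-1,20]]' 25
python3 -c "
from h import *
go(*sc(80,60),.12,90+SY)"
```

```text
time_s: 23.2
tcp_pos: [0.6741, 0.0308, 0.1548]
eef_rot: [14.3, 89.8, -166.7]
contact_force: [1.2, -1.1, -2.9]
gripper_width: 0.0335
turn [ 0.002  0.004 -0.001] shift after [ 3.48 -0.88  1.81] before [ 3.48 -0.89  1.8 ] | tcp [0.6741 0.0308 0.1548] jaw -91.0 q [ 19.  22.  -3.  -0. -65.  70.] F [ 1.2 -1.1 -2.9] w 0.0335 t 23.2
```

```bash
python3 -m creep '[[0,0,0,1,-0.7,1.7,20],[0,0,0,2.5,0,0,20],[0,0,0,0,0,0,20],[0,0,0,0,0,0,20]]' 25
python3 - <<'E'
from h import *
go(*sc(80,60),.081,90+SY)
a,d=cap("scene");cv2.imwrite("pics/v11.png",cv2.resize(a[130:280,200:400],None,fx=4,fy=4,interpolation=cv2.INTER_CUBIC))
E
```

```text
time_s: 23.6
tcp_pos: [0.6564, 0.0356, 0.1212]
eef_rot: [21.9, 89.8, -159.1]
contact_force: [0.8, -0.7, -1.6]
gripper_width: 0.0337
turn [ 0.001  0.004 -0.001] shift after [ 4.02 -0.44  0.04] before [ 4.02 -0.44  0.02] | tcp [0.6564 0.0356 0.1212] jaw -91.0 q [ 20.  22.  -8.   0. -60.  69.] F [ 0.8 -0.7 -1.6] w 0.0337 t 23.6
```

View pics/v11.png

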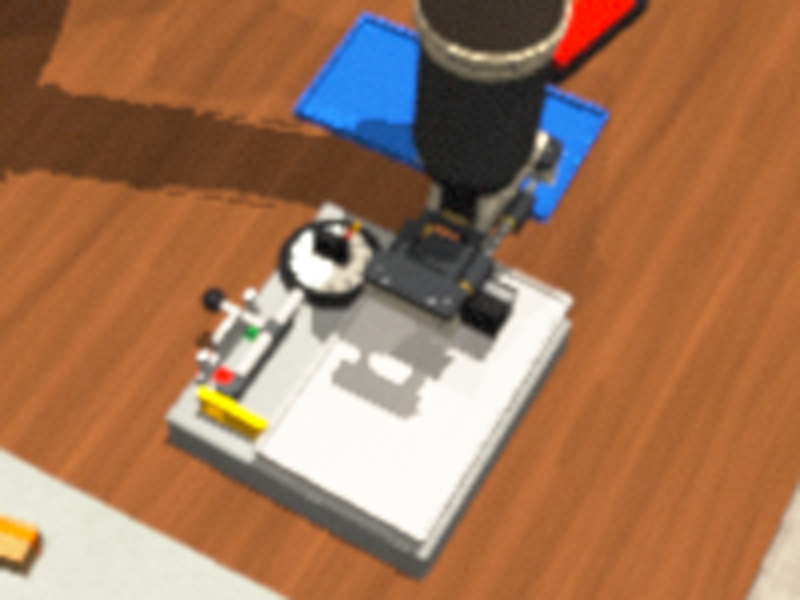

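```bash
python3 -m creep '[[0,0,0,1.5,-0.4,0,20],[0,0,0,1.5,0,0,20],[0,0,0,0.6,0,0,20],[0,0,0,0.4,0,0,20],[0,0,0,0,0,0,20],[0,0,0,0,0,0,20]]' 25
python3 -c "
from h import *
go(*sc(80,60),.081,90+SY)"
```

```text
time_s: 24.25
tcp_pos: [0.6579, 0.0401, 0.0835]
eef_rot: [-171.5, 89.9, 7.5]
contact_force: [1.0, -0.8, -1.9]
gripper_width: 0.0335
turn [ 0.001 -0.001  0.   ] shift after [0.25 0.02 0.18] before [0.25 0.02 0.18] | tcp [0.6579 0.0401 0.0835] jaw -91.0 q [ 20.  24. -10.   0. -56.  69.] F [ 1.  -0.8 -1.9] w 0.0335 t 24.2
```

```bash
python3 -m creep '[[0,0,0,0.3,0,0,20],[0,0,0,0.1,0,0,20],[0,0,0,0,0,0,20]]' 25
python3 -c "
from h import *
go(*sc(80,60),.081,90+SY)"
```

```text
time_s: 24.55
tcp_pos: [0.6579, 0.0402, 0.0793]
eef_rot: [-167.4, 89.9, 11.6]
contact_force: [1.1, 0.1, -1.4]
gripper_width: 0.0333
turn [ 0.001 -0.001  0.   ] shift after [-0.17  0.02  0.17] before [-0.17  0.02  0.17] | tcp [0.6579 0.0402 0.0793] jaw -91.0 q [ 20.  25. -10.   0. -55.  69.] F [ 1.1  0.1 -1.4] w 0.0333 t 24.6
```

Near contact; release and go for carton a, rising first.

```bash
python3 -m creep '[[0,0,0,0.15,0,0,20],[0,0,0,0,0,0,20],[0,0,0,0,0,0,50],[0,0,0,0,0,0,60],[0,0,0,0,0,0,60],[0,0,0,0,0,0,60],[0,0,0,-4,0,0,60],[0,0,0,-5,0,0,60]]' 25
python3 -m creep '[[0,0,0,-4,3,1,90],[0,0,0,0,4.5,2,90],[0,0,0,0,4.5,2,90],[0,0,0,0,4.5,2,90],[0,0,0,0,4.5,2,90],[-0.08,0,0,0,4,2.9,90],[-0.1,0,0,0,4,2.9,90],[0,0,0,0,0,0,90]]' 25
python3 - <<'E'
from h import *
for n in("top","scene"):
    im,d=cap(n);W=pts(n,d)
    for c in cartons(n,W,.03,.06,(.3,.75,-.42,-.18)):print(n,c)
    m=box(W,.58,.76,-.16,.12,.085,.125);print("pan",rect(W[m]),np.round(np.percentile(W[m][:,2],[5,50,95]),3))
go(.396,-.309,.15,100)
E
```

```text
time_s: 25.35
tcp_pos: [0.6556, 0.0396, 0.1657]
eef_rot: [17.0, 89.7, -164.0]
contact_force: [2.0, 0.3, -0.1]
gripper_width: 0.0528
time_s: 26.15
tcp_pos: [0.5046, -0.2525, 0.2071]
eef_rot: [28.9, 90.0, -141.9]
contact_force: [-0.0, 0.2, -0.3]
gripper_width: 0.079
top (array([ 394.7, -309.3]), array([100.3,  35.2]), 10.0, np.int32(448))
pan (array([668.2, -21.1]), array([263.6, 127.9]), 88.5) [0.101 0.108 0.114]
scene (array([ 396.9, -309.1]), array([101.2,  36.6]), 10.6, np.int32(304))
pan (array([657.7,  39.1]), array([100.7,  37.5]), -2.0) [0.089 0.107 0.111]
turn [-0.015 -0.001 -0.   ] shift after [ 5.7   3.88 11.97] before [ 5.69  4.07 11.91] | tcp [ 0.5071 -0.25    0.207 ] jaw -80.9 q [ -6.  10. -13.  -0. -67. 106.] F [ 0.4  0.4 -0.5] w 0.0787 t 26.2
```

```bash
python3 -m creep '[[-0.015,0,0,1,1.3,4,90],[0,0,0,2,1.3,4,90],[0,0,0,2,1.3,4,90],[0,0,0,2,0,0,90],[0,0,0,2,0,0,90],[0,0,0,0,0,0,90],[0,0,0,0,0,0,90]]' 25
python3 - <<'E'
from h import *
go(.396,-.309,.008,100)
E
```

```text
time_s: 26.95
tcp_pos: [0.3971, -0.3074, 0.117]
eef_rot: [1.2, 90.0, -168.6]
contact_force: [0.2, -0.4, 0.9]
gripper_width: 0.0789
turn [ 0.004  0.001 -0.   ] shift after [10.9   0.13  0.13] before [10.9   0.13  0.13] | tcp [ 0.3971 -0.3074  0.117 ] jaw -79.8 q [-15.   9. -28.   0. -54. 115.] F [ 0.2 -0.4  0.9] w 0.0789 t 26.9
```

```bash
python3 -m creep '[[0,0,0,4,0.13,0.13,90],[0,0,0,4,0,0,90],[0,0,0,2,0,0,90],[0,0,0,0.9,0,0,90],[0,0,0,0,0,0,90],[0,0,0,0,0,0,20],[0,0,0,0,0,0,20],[0,0,0,0,0,0,20]]' 25
python3 -m creep '[[0,0,0,0,0,0,20],[0,0,0,0,0,0,20],[0,0,0,0,0,0,20],[0,0,0,0,0,0,20]]' 25
python3 -m creep '[[0,0,0,-3,0,0,20],[0,0,0,-4,0,0,20],[0,0,0,-5,0,0,20],[0,0,0,-3.5,0,0,20],[0,0,0,0,0,0,20],[0,0,0,0,0,0,20]]' 25
python3 -c "
from h import *
go(*sc(80,-60),.16,90+SY)"
```

```text
time_s: 27.75
tcp_pos: [0.3961, -0.3097, 0.0089]
eef_rot: [151.8, 89.9, -18.0]
contact_force: [0.1, -0.4, -0.7]
gripper_width: 0.0601
time_s: 28.15
tcp_pos: [0.3953, -0.3095, 0.0078]
eef_rot: [124.5, 90.0, -45.4]
contact_force: [-0.6, -0.2, 2.0]
gripper_width: 0.0336
time_s: 28.75
tcp_pos: [0.395, -0.3091, 0.1626]
eef_rot: [-163.0, 89.9, 27.1]
contact_force: [-0.2, 0.6, -3.8]
gripper_width: 0.0331
turn [ 0.196 -0.001  0.   ] shift after [  0.26 -23.4  -25.44] before [  0.3 -18.  -29.5] | tcp [ 0.395  -0.3091  0.1626] jaw -79.9 q [-16.   6. -24.  -0. -60. 116.] F [-0.2  0.6 -3.8] w 0.0331 t 28.8
```

```bash
python3 -m creep '[[0.1,0,0,0,0,-3,20],[0.096,0,0,0,-3,-3,20],[0,0,0,0,-3.3,-3.3,20],[0,0,0,0,-3.3,-3.3,20],[0,0,0,0,-3.3,-3.3,20],[0,0,0,0,-3.3,-3.3,20],[0,0,0,0,-3.3,-3.3,20],[0,0,0,0,0,0,20]]' 25
python3 -c "
from h import *
go(*sc(80,-60),.12,90+SY)"
```

```text
time_s: 29.55
tcp_pos: [0.6226, -0.1063, 0.1589]
eef_rot: [-0.3, 89.8, 178.8]
contact_force: [-1.1, -0.2, -3.5]
gripper_width: 0.034
turn [0.004 0.004 0.   ] shift after [ 3.89 -2.69 -3.07] before [ 3.87 -2.67 -3.09] | tcp [ 0.6226 -0.1063  0.1589] jaw -90.9 q [  8.  18.  -8.  -0. -63.  81.] F [-1.1 -0.2 -3.5] w 0.034 t 29.6
```

```bash
python3 -m creep '[[0.004,0,0,0,-2.6,-3,20],[0,0,0,2,0,0,20],[0,0,0,1.9,0,0,20],[0,0,0,0,0,0,20],[0,0,0,2,0,0,20],[0,0,0,1.3,0,0,20],[0,0,0,0,0,0,20]]' 25
python3 -c "
from h import *
go(*sc(80,-60),.079,90+SY)"
```

```text
time_s: 30.25
tcp_pos: [0.6488, -0.0849, 0.088]
eef_rot: [3.5, 89.7, -177.9]
contact_force: [-0.2, -0.9, -2.8]
gripper_width: 0.0334
turn [-0.004  0.005 -0.   ] shift after [ 0.9  -0.5  -0.49] before [ 0.9 -0.5 -0.5] | tcp [ 0.6488 -0.0849  0.088 ] jaw -91.3 q [ 10.  24. -10.  -0. -56.  79.] F [-0.2 -0.9 -2.8] w 0.0334 t 30.2
```

```bash
python3 -m creep '[[0,0,0,0,0,0,20],[0,0,0,0.5,0,0,20],[0,0,0,0.3,0,0,20],[0,0,0,0,0,0,20],[0,0,0,0,0,0,20]]' 25
python3 -c "
from h import *
go(*sc(80,-60),.078,90+SY)"
```

```text
time_s: 30.75
tcp_pos: [0.6509, -0.0846, 0.0829]
eef_rot: [172.6, 90.0, -8.7]
contact_force: [0.7, 0.3, -2.5]
gripper_width: 0.0336
turn [-0.004 -0.    -0.   ] shift after [ 0.49 -0.46 -0.28] before [ 0.49 -0.47 -0.28] | tcp [ 0.6509 -0.0846  0.0829] jaw -91.3 q [ 10.  24. -10.   0. -55.  79.] F [ 0.7  0.3 -2.5] w 0.0336 t 30.8
```

```bash
python3 -m creep '[[0,0,0,0.3,-0.3,-0.2,20],[0,0,0,0.25,0,0,20],[0,0,0,0,0,0,20],[0,0,0,0,0,0,20]]' 25
python3 -m creep '[[0,0,0,0,0,0,50],[0,0,0,0,0,0,60],[0,0,0,0,0,0,60],[0,0,0,0,0,0,60],[0,0,0,-4,0,0,60],[0,0,0,-5,0,0,60],[0,0,0,-4,0,3,60],[0,0,0,0,3,3,60]]' 25
python3 -m creep '[[0,0,0,0,4,3,60],[0,0,0,0,4,3,60],[0,0,0,0,4,0,60],[0,0,0,0,4,0,60],[0,0,0,0,4,0,60],[0,0,0,0,0,0,60],[0,0,0,0,0,0,60],[0,0,0,0,0,0,60]]' 25
python3 - <<'E'
from h import *
a,d=cap("scene");W=pts("scene",d)
b,e=cap("top");V=pts("top",e)
cv2.imwrite("pics/v12.png",cv2.hconcat([cv2.resize(a[160:280,235:345],None,fx=3.6,fy=3.6,interpolation=cv2.INTER_CUBIC),cv2.resize(b[140:260,225:335],None,fx=3.6,fy=3.6,interpolation=cv2.INTER_CUBIC)]))
for c in cartons("scene",W,.096,.13,(.58,.76,-.17,.12)):print(c)
for c in cartons("top",V,.096,.13,(.58,.76,-.17,.12)):print(c)
go(*sc(80,60),.2,90+SY)
E
```

```text
time_s: 31.15
tcp_pos: [0.6529, -0.0816, 0.077]
eef_rot: [8.3, 90.0, -173.0]
contact_force: [-0.3, 0.6, -3.1]
gripper_width: 0.0335
time_s: 31.95
tcp_pos: [0.5957, -0.109, 0.2136]
eef_rot: [179.1, 89.4, -2.0]
contact_force: [0.5, -0.3, 0.5]
gripper_width: 0.0527
time_s: 32.75
tcp_pos: [0.5277, -0.3085, 0.2072]
eef_rot: [-91.8, 90.0, 86.9]
contact_force: [-0.6, 0.0, -0.2]
gripper_width: 0.0527
(array([658.1,  39.3]), array([100.4,  37.6]), 0.2, np.int32(276))
(array([653.7, -80.9]), array([101.6,  36.5]), -2.4, np.int32(309))
(array([656.6,  39.5]), array([100.9,  33.1]), -0.1, np.int32(472))
(array([661.2, -72.5]), array([82.7, 13.8]), -2.3, np.int32(100))
turn [-0.002 -0.    -0.   ] shift after [  0.74 -35.03 -12.15] before [  0.74 -35.06 -12.06] | tcp [ 0.528  -0.308   0.2074] jaw -91.2 q [-12.  14.  -7.  -0. -68. 101.] F [-0.3  0.4 -0.4] w 0.0529 t 32.9
```

View pics/v12.png

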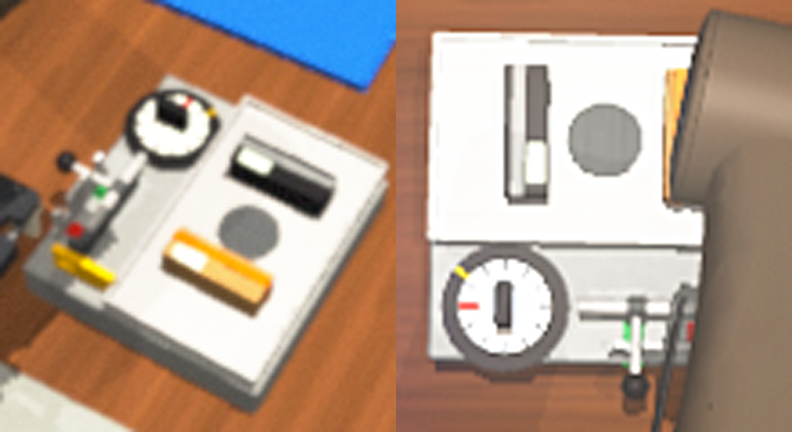

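```bash
for i in 1 2 3 4; do python3 -m creep '[[0,0,0,0,0,0,60],[0,0,0,0,0,0,60],[0,0,0,0,0,0,60],[0,0,0,0,0,0,60],[0,0,0,0,0,0,60],[0,0,0,0,0,0,60],[0,0,0,0,0,0,60],[0,0,0,0,0,0,60]]' | head -1; done
python3 - <<'E'
from h import *
a,d=cap("scene");W=pts("scene",d)
for c in cartons("scene",W,.096,.13,(.58,.76,-.17,.12)):print(c)
go(.654,-.081,.16,90-2)
E
```

```text
time_s: 33.65
time_s: 34.45
time_s: 35.25
time_s: 36.05
(array([657.8,  40.4]), array([100.8,  37.9]), -0.8, np.int32(270))
(array([653.6, -81.8]), array([102. ,  36.8]), -2.2, np.int32(313))
turn [ 0.012  0.    -0.   ] shift after [  4.71 -23.21 -11.82] before [  4.71 -23.07 -12.1 ] | tcp [ 0.5277 -0.3089  0.2071] jaw -91.3 q [-12.  14.  -7.   0. -68. 101.] F [0.1 0.1 0. ] w 0.0528 t 36.1
```

```bash
python3 -m creep '[[0,0,0,0,-4.5,-2.3,70],[0,0,0,0,-4.5,-2.3,70],[0,0,0,0,-4.5,-2.4,70],[0,0,0,0,-4.5,-2.4,70],[0,0,0,0,-4.2,-2.4,70],[0,0,0,2,-0.9,0,70],[0,0,0,2.5,0,0,70],[0,0,0,0,0,0,70]]' 25
python3 -c "
from h import *
go(.654,-.0815,.077,90-1.5)"
```

```text
time_s: 36.9
tcp_pos: [0.6473, -0.0825, 0.1584]
eef_rot: [0.8, 89.6, 179.5]
contact_force: [-0.3, 0.3, -0.3]
gripper_width: 0.0616
turn [ 0.004  0.006 -0.   ] shift after [ 8.14 -0.11 -0.66] before [ 8.14 -0.11 -0.72] | tcp [ 0.6473 -0.0825  0.1584] jaw -91.3 q [ 10.  20.  -5.  -0. -65.  79.] F [-0.3  0.3 -0.3] w 0.0616 t 36.9
```

```bash
python3 -m creep '[[0,0,0,3,-0.1,-0.5,70],[0,0,0,3,0,0,70],[0,0,0,2.0,0,0,70],[0,0,0,0,0,0,70],[0,0,0,0,0,0,20],[0,0,0,0,0,0,20],[0,0,0,0,0,0,20],[0,0,0,0,0,0,20]]' 25
python3 -m creep '[[0,0,0,0,0,0,20],[0,0,0,0,0,0,20],[0,0,0,0,0,0,20],[0,0,0,0,0,0,20]]' 25
python3 -m creep '[[0,0,0,-2,0,0,20],[0,0,0,-4,0,0,20],[0,0,0,-4,0,0,20],[0,0,0,0,0,0,20],[0,0,0,0,0,0,20]]' 25
python3 -c "
from h import *
go(.47,.303,.17,90)"
```

```text
time_s: 37.7
tcp_pos: [0.6551, -0.0824, 0.0834]
eef_rot: [-172.1, 89.9, 6.6]
contact_force: [-0.4, -0.3, 0.1]
gripper_width: 0.0349
time_s: 38.1
tcp_pos: [0.6545, -0.0824, 0.0821]
eef_rot: [22.6, 90.0, -158.7]
contact_force: [-0.1, -0.5, 0.4]
gripper_width: 0.0176
time_s: 38.6
tcp_pos: [0.655, -0.0822, 0.1834]
eef_rot: [-165.3, 89.9, 13.4]
contact_force: [0.0, 0.4, -0.9]
gripper_width: 0.0175
turn [-0.023 -0.003  0.001] shift after [  1.34 -38.52  18.5 ] before [  1.32 -38.09  19.38] | tcp [ 0.655  -0.0822  0.1834] jaw -91.3 q [ 10.  20.  -3.  -0. -67.  79.] F [ 0.   0.4 -0.9] w 0.0175 t 38.6
```

```bash
python3 -m creep '[[0,0,0,0,0,0,70],[0,0,0,0,0,0,70],[0,0,0,0,0,0,70],[0,0,0,0,0,0,70],[0,0,0,4,0,0,70],[0,0,0,3,0,0,70],[0,0,0,2.8,0,0,70],[0,0,0,0,0,0,70]]' 25
python3 -m creep '[[0,0,0,0.7,0,0,70],[0,0,0,0,0,0,70],[0,0,0,0,0,0,70]]'
python3 -c "
from h import *
go(.655,-.082,.0745,90-1.5)"
```

```text
time_s: 39.4
tcp_pos: [0.6513, -0.0826, 0.0796]
eef_rot: [3.8, 89.5, -177.5]
contact_force: [-0.6, 0.5, 0.4]
gripper_width: 0.0614
time_s: 39.7
tcp_pos: [0.6554, -0.0824, 0.0786]
eef_rot: [-177.4, 89.9, 1.3]
contact_force: [-0.0, -0.2, 0.3]
gripper_width: 0.0613
turn [ 0.004 -0.002  0.   ] shift after [ 0.41 -0.04  0.04] before [ 0.41 -0.04  0.04] | tcp [ 0.6554 -0.0824  0.0786] jaw -91.3 q [ 10.  25. -10.   0. -55.  79.] F [-0.  -0.2  0.3] w 0.0613 t 39.7
```

```bash
python3 -m creep '[[0,0,0,0.4,0,0,70],[0,0,0,0.1,0,0,70],[0,0,0,0,0,0,20],[0,0,0,0,0,0,20],[0,0,0,0,0,0,20],[0,0,0,0,0,0,20],[0,0,0,0,0,0,20],[0,0,0,0,0,0,20]]' 25
python3 -m creep '[[0,0,0,0,0,0,20],[0,0,0,0,0,0,20]]' 25
```

```text
time_s: 40.5
tcp_pos: [0.6546, -0.0824, 0.0722]
eef_rot: [-171.9, 90.0, 6.8]
contact_force: [0.4, 0.9, 0.9]
gripper_width: 0.0334
time_s: 40.7
tcp_pos: [0.6546, -0.0823, 0.0722]
eef_rot: [-164.7, 90.0, 14.0]
contact_force: [-0.9, 0.9, 0.2]
gripper_width: 0.0338
```

```bash
python3 -m creep '[[0,0,0,-2,0,0,20],[0,0,0,-4,0,0,20],[0,0,0,-4.5,0,0,20],[0,0,0,0,-3,1,20],[0,0,0,0,-4.5,2,20],[0,0,0,0,-4.5,2,20],[0,0,0,0,-4.5,2,20],[0,0,0,0,-4.5,2,20]]' 25
python3 -c "
from h import *
go(.457,.3035,.14,90.7)"
```

```text
time_s: 41.5
tcp_pos: [0.5678, 0.1308, 0.1767]
eef_rot: [14.1, 89.9, -167.2]
contact_force: [1.6, 0.9, -3.1]
gripper_width: 0.0334
turn [-0.036  0.001 -0.   ] shift after [  3.67 -17.4   10.87] before [  3.67 -17.    11.48] | tcp [0.5678 0.1308 0.1767] jaw -91.3 q [ 32.  13. -13.  -0. -64.  56.] F [ 1.6  0.9 -3.1] w 0.0334 t 41.5
```

```bash
python3 -m creep '[[-0.036,0,0,0,-4,2.6,20],[0,0,0,0,-4,2.6,20],[0,0,0,0,-4,2.6,20],[0,0,0,0,-3.9,2.6,20],[0,0,0,2,0,0,20],[0,0,0,2,0,0,20],[0,0,0,0,0,0,20],[0,0,0,0,0,0,20]]' 25
python3 -c "
from h import *
go(.457,.3035,.009,90.7)"
```

```text
time_s: 42.3
tcp_pos: [0.4646, 0.2877, 0.1371]
eef_rot: [60.0, 89.9, -119.3]
contact_force: [0.2, -0.1, -2.4]
gripper_width: 0.0337
turn [ 0.001  0.001 -0.001] shift after [12.81 -1.59  0.74] before [12.81 -1.6   0.73] | tcp [0.4646 0.2877 0.1371] jaw -89.2 q [ 52.  12. -21.   0. -58.  38.] F [ 0.2 -0.1 -2.4] w 0.0337 t 42.3
```

```bash
python3 -m creep '[[0,0,0,3,-1.5,0.7,20],[0,0,0,4,0,0,20],[0,0,0,3,0,0,20],[0,0,0,1.6,0,0,20],[0,0,0,0.7,0,0,20],[0,0,0,0.2,0,0,20],[0,0,0,0,0,0,20],[0,0,0,0,0,0,20]]' 25
python3 -c "
from h import *
go(.457,.3035,.008,90.7)"
```

```text
time_s: 43.1
tcp_pos: [0.4583, 0.3037, 0.0135]
eef_rot: [-133.0, 89.9, 47.8]
contact_force: [0.2, -0.3, -3.0]
gripper_width: 0.0332
turn [ 0.001 -0.002  0.002] shift after [0.55 0.02 0.13] before [0.55 0.02 0.13] | tcp [0.4583 0.3037 0.0135] jaw -89.2 q [ 54.  20. -28.   0. -41.  37.] F [ 0.2 -0.3 -3. ] w 0.0332 t 43.1
```

```bash
python3 -m creep '[[0,0,0,0.3,0,0,20],[0,0,0,0.2,0,0,20],[0,0,0,0,0,0,20],[0,0,0,0,0,0,20]]' 25
python3 -m creep '[[0,0,0,0,0,0,50],[0,0,0,0,0,0,65],[0,0,0,0,0,0,65],[0,0,0,0,0,0,65],[0,0,0,-4,0,0,65],[0,0,0,-5,0,0,65],[0,0,0,-5,0,0,65],[0,0,0,-2,5,-3,65]]' 25
python3 -m creep '[[0,0,0,0,4.5,-2,70],[0,0,0,0,4.5,-2,70],[0,0,0,0,0,0,70],[0,0,0,0,0,0,70]]'
python3 - <<'E'
from h import *
for n in("scene","top"):
    a,d=cap(n);W=pts(n,d)
    print(n,cartons(n,W,.03,.06,(.35,.7,.2,.4)),cartons(n,W,.09,.13,(.58,.76,-.17,.12)))
go(.657,.04,.15,90+SY)
E
```

```text
time_s: 43.5
tcp_pos: [0.458, 0.3038, 0.0087]
eef_rot: [-138.1, 89.9, 42.7]
contact_force: [-3.5, -0.5, 8.6]
gripper_width: 0.0338
time_s: 44.3
tcp_pos: [0.4839, 0.2672, 0.1693]
eef_rot: [-140.5, 89.5, 40.6]
contact_force: [2.0, 0.2, -0.6]
gripper_width: 0.0569
time_s: 44.7
tcp_pos: [0.5238, 0.1721, 0.1633]
eef_rot: [3.8, 90.0, -175.6]
contact_force: [0.3, 0.3, 0.3]
gripper_width: 0.0614
scene [] [(array([657.6,  39.5]), array([102.2,  37.6]), -1.1, np.int32(329))]
top [(array([443.5, 302.3]), array([70.2, 35.9]), -0.3, np.int32(271))] [(array([655.3,  39.3]), array([100.6,  32.9]), -0.1, np.int32(482))]
turn [ 0.032  0.    -0.   ] shift after [  1.32  13.11 -13.62] before [  1.32  13.54 -13.19] | tcp [0.5234 0.1737 0.1632] jaw -89.2 q [ 39.  11. -18.  -0. -61.  52.] F [-0.3  0.4 -0.5] w 0.0616 t 44.8
```

```bash
python3 -m creep '[[0.032,0,0,0,3.3,-3.4,70],[0,0,0,0,3.3,-3.4,70],[0,0,0,0,3.3,-3.4,70],[0,0,0,0,3.2,-3.3,70],[0,0,0,3,0,0,70],[0,0,0,0,0,0,70],[0,0,0,0,0,0,70]]' 25
python3 -c "
from h import *
go(.657,.0395,.076,90-.8)"
```

```text
time_s: 45.5
tcp_pos: [0.6563, 0.042, 0.1329]
eef_rot: [24.4, 89.9, -156.6]
contact_force: [-0.0, 0.3, 0.6]
gripper_width: 0.0613
turn [-0.003  0.002 -0.001] shift after [ 5.69  0.25 -0.08] before [ 5.69  0.24 -0.09] | tcp [0.6563 0.042  0.1329] jaw -91.0 q [ 21.  22.  -7.   0. -61.  68.] F [-0.   0.3  0.6] w 0.0613 t 45.5
```

```bash
python3 -m creep '[[0,0,0,3,0.2,0,70],[0,0,0,2,0,0,70],[0,0,0,0.6,0,0,70],[0,0,0,0,0,0,70],[0,0,0,0,0,0,70],[0,0,0,0,0,0,70]]' 25
python3 -c "
from h import *
go(.657,.0395,.0755,90-.8)"
```

```text
time_s: 46.1
tcp_pos: [0.658, 0.0395, 0.0792]
eef_rot: [-165.9, 89.9, 13.1]
contact_force: [-0.8, 1.1, -0.2]
gripper_width: 0.0613
turn [-0.004 -0.002  0.001] shift after [0.37 0.   0.1 ] before [0.37 0.01 0.1 ] | tcp [0.658  0.0395 0.0792] jaw -91.0 q [ 20.  24. -10.   0. -55.  69.] F [-0.8  1.1 -0.2] w 0.0613 t 46.1
```

```bash
python3 -m creep '[[0,0,0,0.35,0,0,70],[0,0,0,0,0,0,70],[0,0,0,0,0,0,20],[0,0,0,0,0,0,20],[0,0,0,0,0,0,20],[0,0,0,0,0,0,20],[0,0,0,0,0,0,20],[0,0,0,0,0,0,20]]' 25
python3 -m creep '[[0,0,0,0,0,0,20],[0,0,0,0,0,0,20]]' 25
python3 -m creep '[[0,0,0,-2,0,0,20],[0,0,0,-4,0,0,20],[0,0,0,-3,0,0,20],[0,0,0,0,0,0,20],[0,0,0,0,0,0,20]]' 25
python3 -c "
from h import *
go(.588,.3035,.16,90.7)"
```

```text
time_s: 46.9
tcp_pos: [0.6571, 0.039, 0.0739]
eef_rot: [-172.7, 90.0, 6.2]
contact_force: [0.1, 0.3, 0.9]
gripper_width: 0.0337
time_s: 47.1
tcp_pos: [0.6572, 0.039, 0.0739]
eef_rot: [-164.7, 90.0, 14.3]
contact_force: [0.2, 1.1, 0.4]
gripper_width: 0.0336
time_s: 47.6
tcp_pos: [0.6568, 0.039, 0.164]
eef_rot: [-108.2, 90.0, 70.7]
contact_force: [-0.0, 0.0, -3.3]
gripper_width: 0.0339
turn [-0.031 -0.     0.001] shift after [  0.4  -26.53   6.55] before [  0.41 -26.31   7.38] | tcp [0.6568 0.039  0.164 ] jaw -91.1 q [ 20.  20.  -5.  -0. -65.  69.] F [-0.   0.  -3.3] w 0.0339 t 47.6
```

```bash
python3 -m creep '[[-0.031,0,0,0,-4,1,20],[0,0,0,0,-4.5,1.1,20],[0,0,0,0,-4.5,1.1,20],[0,0,0,0,-4.5,1.1,20],[0,0,0,0,-4.5,1.1,20],[0,0,0,0,-4.5,1.1,20],[0,0,0,0,0,0,20],[0,0,0,0,0,0,20]]' 25
python3 -c "
from h import *
go(.588,.3035,.01,90.7)"
```

```text
time_s: 48.4
tcp_pos: [0.5885, 0.304, 0.1615]
eef_rot: [35.2, 89.8, -144.0]
contact_force: [-0.2, -1.3, -2.7]
gripper_width: 0.0339
turn [ 0.002  0.003 -0.002] shift after [15.15  0.05  0.05] before [15.15  0.02 -0.  ] | tcp [0.5885 0.304  0.1615] jaw -89.2 q [ 44.  21.  -4.  -0. -65.  47.] F [-0.2 -1.3 -2.7] w 0.0339 t 48.4
```

```bash
python3 -m creep '[[0,0,0,4,0,0,20],[0,0,0,4,0,0,20],[0,0,0,4,0,0,20],[0,0,0,2,0,0,20],[0,0,0,0.7,0,0,20],[0,0,0,0,0,0,20],[0,0,0,0,0,0,20]]' 25
python3 -c "
from h import *
go(.588,.3035,.006,90.7)"
```

```text
time_s: 49.1
tcp_pos: [0.591, 0.3033, 0.018]
eef_rot: [-152.2, 89.9, 28.4]
contact_force: [0.7, -1.2, -1.2]
gripper_width: 0.0339
turn [-0.    -0.001  0.001] shift after [ 1.2  -0.02  0.3 ] before [ 1.2  -0.02  0.3 ] | tcp [0.591  0.3033 0.018 ] jaw -89.3 q [ 44.  29. -13.   0. -48.  47.] F [ 0.7 -1.2 -1.2] w 0.0339 t 49.1
```

```bash
python3 -m creep '[[0,0,0,0.4,0,0,20],[0,0,0,0.3,0,0,20],[0,0,0,0,0,0,20],[0,0,0,0,0,0,20]]' 25
python3 -m creep '[[0,0,0,0.15,0,0,20],[0,0,0,0,0,0,20],[0,0,0,0,0,0,20]]' 25
```

```text
time_s: 49.5
tcp_pos: [0.5901, 0.3035, 0.0102]
eef_rot: [-144.5, 90.0, 36.2]
contact_force: [-0.6, 0.5, -3.9]
gripper_width: 0.0337
time_s: 49.8
tcp_pos: [0.59, 0.3034, 0.0084]
eef_rot: [43.4, 90.0, -135.9]
contact_force: [0.5, 1.3, -2.3]
gripper_width: 0.0335
```

```bash
python3 -m creep '[[0,0,0,0.15,0,0,20],[0,0,0,0,0,0,20],[0,0,0,0,0,0,50],[0,0,0,0,0,0,65],[0,0,0,0,0,0,65],[0,0,0,0,0,0,65],[0,0,0,-4,0,0,65],[0,0,0,-5,0,0,65]]' 25
python3 -m creep '[[0,0,0,-5,0,0,65],[0,0,0,-2,4.5,2,60],[0,0,0,0,4.5,2,60],[0,0,0,0,4.5,2,60],[0,0,0,0,4.5,2,60],[0,0,0,0,4.5,2,60],[0,0,0,0,4.5,0,60],[0.03,0,0,0,0,0,60]]' 25
python3 - <<'E'
from h import *
for n in("scene","top"):
    a,d=cap(n);W=pts(n,d); cv2.imwrite(f"pics/{n}13.png",a)
    print(n,cartons(n,W,.03,.06,(.35,.7,.2,.4)),cartons(n,W,.09,.13,(.58,.76,-.17,.12)))
    m=box(W,.44,.485,-.13,0,.055,.13); print("knob",np.round(W[m].mean(0),3),m.sum(), np.round([W[m].min(0),W[m].max(0)],3))
go(*sc(-110,-25),.13,90+SY)
E
python3 bez.py
```

```text
time_s: 50.6
tcp_pos: [0.5885, 0.3021, 0.0952]
eef_rot: [39.7, 89.7, -139.6]
contact_force: [1.1, 1.2, 0.3]
gripper_width: 0.0571
time_s: 51.4
tcp_pos: [0.4934, 0.0311, 0.1664]
eef_rot: [-164.9, 90.0, 13.9]
contact_force: [0.1, 0.7, 0.3]
gripper_width: 0.0526
scene [(array([473. , 302.5]), array([70.5, 38.9]), 0.1, np.int32(130)), (array([590.4, 303.6]), array([100.1,  39.2]), 3.3, np.int32(212))] []
knob [ 0.469 -0.044  0.079] 36 [[ 0.456 -0.053  0.068]
 [ 0.485 -0.034  0.089]]
top [(array([590.4, 302.4]), array([101.3,  35. ]), 1.0, np.int32(449))] []
knob [ 0.461 -0.045  0.08 ] 33 [[ 0.453 -0.12   0.056]
 [ 0.484 -0.033  0.092]]
turn [-0.002 -0.001  0.001] shift after [3.62 7.59 2.86] before [3.62 7.6  2.86] | tcp [0.4946 0.034  0.1662] jaw -91.2 q [ 27.   5. -25.   0. -60.  62.] F [-0.2 -0.7 -0.3] w 0.0526 t 51.5
red [nan nan] nan yel [nan nan] nan bar img angle -86.0 bar angle from scale x -2.8907538366966037
red [nan nan] nan yel [nan nan] nan bar img angle -88.3 bar angle from scale x -0.590284151815581bez.py:8: RuntimeWarning: invalid value encountered in scalar divide
  w=np.clip(w-25,0,None); cu,cv=(w*u).sum()/w.sum(),(w*v).sum()/w.sum()
```

```bash
python3 -m creep '[[0,0,0,0,3.8,1.5,50],[0,0,0,0,3.8,1.4,50],[0,0,0,3.6,0,0,50],[0,0,0,0,0,0,50],[0,0,0,0,0,0,50],[0,0,0,0,0,0,50]]' 20
python3 -c "
from h import *
go(*sc(-110,-25),.047,90+SY)"
```

```text
time_s: 52.2
tcp_pos: [0.4654, -0.0395, 0.1308]
eef_rot: [174.6, 89.9, -6.3]
contact_force: [0.1, 0.3, -0.8]
gripper_width: 0.0439
turn [ 0.003 -0.001 -0.   ] shift after [8.38 0.19 0.08] before [8.38 0.19 0.09] | tcp [ 0.4654 -0.0395  0.1308] jaw -90.9 q [ 19.   4. -31.   0. -55.  70.] F [ 0.1  0.3 -0.8] w 0.0439 t 52.2
```

```bash
python3 -m creep '[[0,0,0,4,0.2,0.05,50],[0,0,0,3,0,0,50],[0,0,0,1.4,0,0,50],[0,0,0,0,0,0,50],[0,0,0,0,0,0,0],[0,0,0,0,0,0,0],[0,0,0,0,0,0,0],[0,0,0,0,0,0,0]]' 20
python3 -m creep '[[0,0,0,0,0,0,0],[0,0,0,0,0,0,0],[0,0,0,0,0,0,0]]' 20
python3 -c "
from h import *
go(*sc(-110,-25),.047,90+SY)"
```

```text
time_s: 53.0
tcp_pos: [0.4644, -0.0422, 0.0466]
eef_rot: [-161.2, 89.9, 17.8]
contact_force: [-0.1, 0.9, 3.0]
gripper_width: 0.0204
time_s: 53.3
tcp_pos: [0.4645, -0.0424, 0.0464]
eef_rot: [-168.6, 89.9, 10.4]
contact_force: [-0.5, 1.9, 6.8]
gripper_width: 0.0202
turn [ 0.002 -0.002  0.   ] shift after [-0.06 -0.1  -0.01] before [-0.06 -0.1  -0.01] | tcp [ 0.4645 -0.0424  0.0464] jaw -91.0 q [ 19.  11. -37.   0. -42.  70.] F [-0.5  1.9  6.8] w 0.0202 t 53.3
```

Gripped (20.2 mm). Lift, slide to −y 50 mm.

```bash
python3 -m creep '[[0,0,0,-0.75,0,-0.04,0],[0,0,0,-0.75,0,-0.15,0],[0,0,0,-0.7,0,-0.25,0],[0,0,0,-0.7,0,-0.3,0],[0,0,0,-0.6,0,-0.4,0],[0,0,0,-0.6,0,-0.45,0]]' 20
python3 -m creep '[[0,0,0,-0.5,0,-0.5,0],[0,0,0,-0.46,0,-0.6,0],[0,0,0,-0.3,0,-0.5,0],[0,0,0,0,0,0,0],[0,0,0,0,0,0,0]]' 20
python3 -m creep '[[0,0,0,0,1,0,0],[0,0,0,0,1,0,0],[0,0,0,0,1,0,0],[0,0,0,0,1,0,0],[0,0,0,0,0.95,0,0],[0,0,0,0,0,0,0],[0,0,0,0,0,0,0]]' 20
python3 - <<'E'
from h import *
go(*sc(-77,-75),.1,90+SY)
E
```

```text
time_s: 53.9
tcp_pos: [0.4789, -0.0431, 0.0869]
eef_rot: [7.4, 89.9, -173.7]
contact_force: [0.2, 1.2, -1.6]
gripper_width: 0.0202
time_s: 54.4
tcp_pos: [0.4957, -0.0434, 0.0996]
eef_rot: [54.5, 90.0, -126.6]
contact_force: [-3.6, 0.9, 4.1]
gripper_width: 0.0207
time_s: 55.1
tcp_pos: [0.4948, -0.092, 0.0996]
eef_rot: [-102.8, 89.9, 76.2]
contact_force: [-5.9, 6.3, 7.5]
gripper_width: 0.0201
turn [ 0.001 -0.     0.001] shift after [-0.04 -0.   -0.18] before [-0.04 -0.   -0.18] | tcp [ 0.4948 -0.092   0.0996] jaw -91.1 q [ 12.  10. -29.  -0. -51.  77.] F [-5.9  6.3  7.5] w 0.0201 t 55.1
```

```bash
python3 -m creep '[[0,0,0,0.3,-0.05,0.5,0],[0,0,0,0.46,0,0.6,0],[0,0,0,0.5,0,0.5,0],[0,0,0,0.6,0,0.45,0],[0,0,0,0.6,0,0.4,0],[0,0,0,0.7,0,0.3,0],[0,0,0,0.7,0,0.25,0]]' 20
python3 -m creep '[[0,0,0,0.75,0,0.15,0],[0,0,0,0.75,0,0.04,0],[0,0,0,0,0,0,0],[0,0,0,0,0,0,0]]' 20
python3 -m creep '[[0,0,0,0,0,0,50],[0,0,0,0,0,0,50],[0,0,0,0,0,0,50],[0,0,0,0,0,0,50],[0,0,0,-4,0,0,50],[0,0,0,-5,0,0,50],[0,0,0,-5,0,3,50],[0,0,0,0,4,3,50]]'
python3 -m creep '[[0,0,0,0,5,0,50],[0,0,0,0,5,0,50],[0,0,0,0,5,0,50],[0,0,0,0,5,0,50],[0,0,0,0,0,0,50],[0,0,0,0,0,0,50]]'
python3 bez.py
python3 - <<'E'
from h import *
ims=[]
for n in("scene","top"):
    a,d=cap(n);W=pts(n,d); ims.append(a)
    print(n,cartons(n,W,.03,.06,(.35,.7,.2,.4)),cartons(n,W,.09,.13,(.58,.76,-.17,.12)))
    m=box(W,.44,.485,-.13,0,.055,.13); print("knob",np.round(W[m].mean(0),3),m.sum(), np.round([W[m].min(0),W[m].max(0)],3))
    for q in("tape_roll","pen_cup","stapler"):
        m=r.masks_of(q,n)[0]; print(q,np.round(np.median(W[m["pixels"]],0),3))
L=cv2.resize(ims[0][90:290,140:370],None,fx=1.7,fy=1.7,interpolation=cv2.INTER_CUBIC);R=cv2.resize(ims[1][140:300,80:340],(400,340*400//400));R=cv2.resize(R,(400,L.shape[0]))
cv2.imwrite("pics/v14.png",cv2.hconcat([L,R]))
E
```

```text
time_s: 55.8
tcp_pos: [0.4656, -0.0912, 0.0604]
eef_rot: [-166.8, 89.9, 12.1]
contact_force: [2.6, 5.3, 0.1]
gripper_width: 0.0206
time_s: 56.2
tcp_pos: [0.4639, -0.0912, 0.0459]
eef_rot: [-172.3, 89.9, 6.7]
contact_force: [-0.3, 5.5, 5.7]
gripper_width: 0.0208
time_s: 57.0
tcp_pos: [0.4104, -0.1291, 0.1842]
eef_rot: [179.3, 89.4, -1.5]
contact_force: [0.4, -1.5, -0.8]
gripper_width: 0.0438
time_s: 57.6
tcp_pos: [0.4017, -0.3318, 0.1777]
eef_rot: [-18.6, 89.9, 160.2]
contact_force: [-2.0, 0.6, -0.4]
gripper_width: 0.0435
red [0.525  0.0859] 3.94 yel [0.5251 0.1004] 2.93 bar img angle 89.2 bar angle from scale x 1.929624537421688
red [0.525  0.0859] 3.95 yel [0.5251 0.1004] 2.92 bar img angle 89.1 bar angle from scale x 1.9706838298455835
scene [(array([457.9, 303.4]), array([99.8, 38.7]), 0.9, np.int32(199)), (array([591.2, 304.5]), array([99.4, 41.9]), 1.8, np.int32(212))] []
knob [ 0.468 -0.092  0.079] 36 [[ 0.456 -0.101  0.069]
 [ 0.483 -0.082  0.089]]
tape_roll [nan nan nan]
pen_cup [nan nan nan]
stapler [nan nan nan]
top [(array([590.1, 302.8]), array([101. ,  33.9]), 0.5, np.int32(439)), (array([457.5, 302.9]), array([98.5, 35.1]), 0.2, np.int32(461))] []
knob [ 0.466 -0.089  0.081] 63 [[ 0.453 -0.099  0.056]
 [ 0.484 -0.031  0.089]]Traceback (most recent call last):
  File "<stdin>", line 8, in <module>
IndexError: list index out of range
```

```bash
python3 - <<'E'
from h import *
a,_=cap("scene");b,d=cap("top");W=pts("top",d)
for q in("tape_roll","pen_cup","stapler"):
    for m in r.masks_of(q,"top")[:1]: print(q,np.round(np.nanmedian(W[m["pixels"]],0),3))
L=cv2.resize(a[90:290,140:370],(400,348),interpolation=cv2.INTER_CUBIC);R=cv2.resize(b[140:300,80:264],(400,348),interpolation=cv2.INTER_CUBIC)
cv2.imwrite("pics/v15.png",cv2.hconcat([L,R]))
E
```

```text
tape_roll [0.524 0.056 0.06 ]
pen_cup [0.413 0.488 0.049]
stapler [0.595 0.462 0.036]
```

View pics/v15.png

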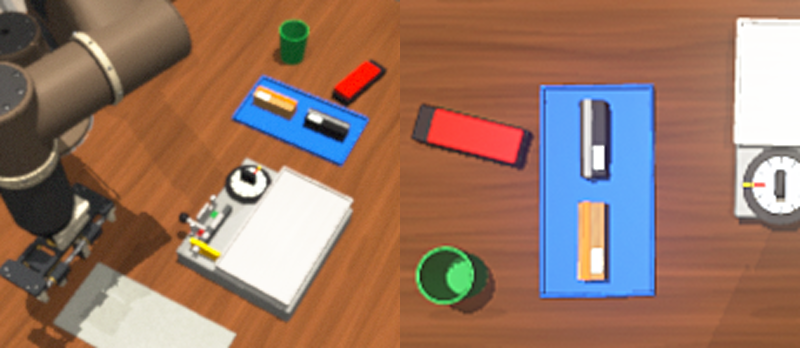

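```bash
python3 -c "
from plant import r
print(r.close_job())"
```

```text
the job is handed in; nothing more can be done
None
```

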